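Poke a sunken parts cup out of its dock and empty it into the sorting tray

ROBOT

A 6-joint arm with a two-finger parallel gripper is mounted at the origin on the work surface. World frame = base frame: x ahead of the robot, y to its left, z up, the work surface at z = 0. Lengths are in mm, angles in rad, forces in N, time in s.
With the tool pointing down it reaches from about 300 to 775 mm from the base axis. Payload 14.6 kg.
Tool frame: the origin (TCP) lies midway between the tips of the shut fingers; the grasp point (between the pads) lies 19 mm behind it (manip.hold_point_z is the distance from the TCP to the grasp point, in mm); z points along the fingers, y is the direction in which the jaws open and shut (so a half turn about z gives the same grasp; the last joint's range is limited). The gripper opens to 94 mm and grips with 3 to 60 N. Pads are 16 mm wide; open, the fingers measure 119 mm over their backs; the gripper's body (75 mm by 177 mm) begins 78 mm behind the grasp point.
Start: joints at [-1.221, 0.3, 1.521, -0, 1.321, -0.067], TCP at [222.652, -502.907, 205.446] pointing down, gripper open.
Joint ranges: [-3.03, 3.03], [-0.79, 2.21], [0.23, 2.52], [-1.04, 4.18], [0, 3.07], [-2.55, 2.55]. Speed limits (rad/s): [2.22, 2.22, 2.57, 3.14, 3.14, 3.14].

INTERFACE

Orientations are given as [roll, pitch, yaw] about the fixed x, y, z axes, in that order (R = Rz(yaw) Ry(pitch) Rx(roll)).
In Python, from cell import manip gives the robot as it stands.
- The arm moves only by the shell command python3 -m crank 'ROWS' [OPENING] [FORCE]. ROWS is JSON, a list of rows, each an object with "offset": the shift along the world's x, y, z in m, a list of three; "spin": the turn about the world's z in degrees. In form: [{"offset": [dx, dy, dz], "spin": spin}, ...]. A call has exactly 8 rows; each row is the pose to reach, as a shift and turn from the pose measured when the call began; what a row does not reach only later rows make up. A row lasts 1/12 s, in which the tool goes at most 41.7 mm and 7.16 degrees, less where a joint would pass 70% of its speed; a pose out of reach is approached as far as the arm can. A call with a gripper value outside its range is refused whole. OPENING is the opening, from 0 (shut) to 1 (fully open), set as the call begins (- or left out, the last holds). The fingers move at their own pace and stop on an object; FORCE is the grip in N (left out, the last holds). Time passes only in rows, so rows that repeat a pose let the fingers close, or fill a call up. It gives the time, the measured TCP pose, the force and the opening at its end, in the units of the state.
- manip.read_state(): the state, without advancing time (a new reading comes with each control period).
- manip.camera(name): name is "side" or "top" or "wrist"; returns a dict with "pixels" (400x640x3 uint8, red, green, blue), "fx", "fy", "cx", "cy" (pixels), "extrinsics" (4x4, takes a point from world to camera coordinates); the wrist camera has in their place "hand_eye" (4x4, takes a point from camera to tool coordinates, whose origin is the TCP and whose axes are the flange's). Camera axes: x right, y down, z forward; pixel columns grow to the right and rows downward; lengths in mm; the calibration is good to about 2 mm. A picture is of the moment at which its call begins: read the wrist's pose just before it. There is no depth.
- manip.sign_off(): hands the job in, once; it reports no verdict.
Trained networks look in a picture, given as the dict that the camera call returned (one of the last four; its "shot" number tells which), for a name from the list of things; names that differ only in an ending like _2 or _b are one class to them, and where a whole thing is asked for, a point or a joint stands for the part that bears it (a point fixed in the world has none). Each returns a list of dicts, best first, with "conf" (0 to 1); they miss things now and then, are a little off and sometimes report something else, mostly with a low value. They report only what shows in the picture. A call takes as long as a camera call. They do not tell look-alikes from the thing itself.
- manip.search_frame(picture, name): "location" ([x, y, z] in mm, in world coordinates, good to about 4 mm: the middle of the surface that is visible of it).
- manip.masks_of(picture, name): "mask" (400x640 bool, what is visible of it).
The state is a dict: "clock": time; "joints": joint angles; "qd": joint speeds; "effort": joint torques, N m; "eef_pos": TCP position; "eef_rot": TCP orientation; "wrist_force": force on the tool from outside, world axes, zero at the start; "moment": the same for the moment, N m; "finger_gap": finger opening in mm.
Only numpy, scipy, OpenCV 4.12 (cv2) and the standard library are available. Lean on these libraries where they do the work, as an engineer would, in place of code of your own. Each camera call takes 0.05 s, during which the arm holds its last target. There are 200 camera calls.

TASK

The yellow parts cup is jammed flush in the blue dock: pick up the red-handled bent pusher, put its pin under the dock and poke the cup up from below through the hole until the pusher's foot stops against the dock, then stand the pusher upright back on the bench, clear of the dock. Lift the raised cup out, pour all six balls from close above into the grey sorting tray and stand the empty cup upright on the bench. Leave the bottle, the jar and the screwdriver alone.

Things in the scene. Friction and masses are not known exactly. Their poses are not given: they have to be found in the camera images.
- dock: Blue fixed dock, 80 (x) x 140 (y) x 154 mm high (feet out to 100 x 172 mm, 4 mm high). Origin on the bench, straight below the centre of the access hole and recess. Its x axis runs along the open passage under it: front (-x side, towards the robot) and back are open below 78 mm, between side plates whose inner faces are at y = +-62 mm
- dock_hole (a point): Centre of the square access hole (30 x 30 mm) in the dock's flat underside, 78 mm above the bench; it leads through the 6 mm thick recess floor to the cup's underside (84 mm above the bench)
- dock_top (a point): Centre of the recess mouth (58 x 58 mm) in the dock's flat top, 154 mm above the bench. Two sprung rubber pads on the recess's y sides pinch the cup: raising it takes 4 to 6 N, and it stays at whatever height it is pushed to (stroke up to 44 mm) when the pin is withdrawn
- cup_mid (a point): Yellow square open cup, 54 x 54 x 70 mm high, walls and floor 3 mm, 80 g plus six balls. The point is its centre, 35 mm above its underside; z points to its mouth, x and y square to its sides. At the start it is in the recess, rim flush with the dock's top and square with it, 2 mm play, so it cannot be gripped. Once poked up its sides stand free above the dock by the stroke; it then pulls out with under 10 N
- cup_mouth (a point): Centre of the cup's mouth, at rim height, 35 mm along z from cup_mid
- pusher_grip (a point): Bent pusher, 250 g, standing by itself on its foot plate at the start. The point is the centre of its red grip (26 mm along x, 22 mm across y, 60 mm tall, from 95 to 155 mm above its underside), 130 mm above its underside. From here its foot plate (116 x 40 mm, 10 mm thick) runs along +x, from 20 mm behind the stem axis to 96 mm ahead of it; z points up
- pusher_tip (a point): Top of the pusher's upright brass pin (14 mm diameter, standing 50 mm above the foot plate): 60 mm above the pusher's underside, 76 mm along the pusher's +x from the grip axis. With the foot plate raised against the dock's underside, the pin tip stands 44 mm above the recess floor and the cup has been raised 44 mm
- tray_in (a point): Grey square loose sorting tray, 170 x 170 x 50 mm high, walls 5 mm, 600 g. The point is the centre of its inner floor, 5 mm above the bench; x and y are square to its sides
- ball0_center (a point): Centre of a red rubber-coated ball, 20 mm diameter, 15 g; one of six that start in the cup
- ball1_center (a point): Centre of an orange rubber-coated ball, 20 mm diameter, 15 g; one of six that start in the cup
- ball2_center (a point): Centre of a red rubber-coated ball, 20 mm diameter, 15 g; one of six that start in the cup
- ball3_center (a point): Centre of an orange rubber-coated ball, 20 mm diameter, 15 g; one of six that start in the cup
- ball4_center (a point): Centre of a red rubber-coated ball, 20 mm diameter, 15 g; one of six that start in the cup
- ball5_center (a point): Centre of an orange rubber-coated ball, 20 mm diameter, 15 g; one of six that start in the cup
- bottle_mid (a point): Bystander: clear water bottle with blue cap, 64 mm diameter, 200 mm tall, standing; the point is its centre, half-way up
- jar_mid (a point): Bystander: amber jar with black lid, 70 mm diameter, 90 mm tall, standing; the point is its centre, half-way up
- screwdriver_mid (a point): Bystander: green-handled screwdriver, 190 mm long, lying on the bench; the point is near its middle
Mind the look-alikes: they are no part of the job. What is shaped like the part that bears pusher_grip but green or turquoise is not meant.

How it is judged (in metres and radians):
On the way, in this order (a step that is already met when the one before it is completed fails the run):
1. the pusher's pin has poked the cup up out of the recess by at least 30 mm, with no finger on the cup (contact force between pusher and cup above 0.3 N and z of cup_mid in the frame of dock between 0.149 and 0.169 m and contact force between the fingers and cup below 0.1 N), for 0.1 s.
2. the pusher stands upright on the bench, let go, its pin at least 60 mm from the dock's centre, and the cup still stands up out of the recess (at least 25 mm) (height (world z) of pusher_grip below 0.135 m and angle between pusher_grip's own z axis and vertical below 0.1 rad and horizontal distance between pusher_tip and dock above 0.06 m and contact force between the fingers and pusher below 0.1 N and z of cup_mid in the frame of dock above 0.144 m), for 0.2 s.
3. the cup, held in the fingers, is tipped past level with its mouth over the tray (contact force between the fingers and cup above 0.5 N and angle between cup_mid's own z axis and vertical above 1.5 rad and horizontal distance between cup_mouth and tray_in below 0.11 m and height (world z) of cup_mouth below 0.3 m), for 0.1 s.
At the end, for the whole second after the job is handed in: All six balls lie in the tray; the empty cup stands upright on the bench (within 6 mm of standing height and 0.1 rad), outside the tray; the pusher stands upright on the bench (within 5 mm and 0.1 rad) with its pin at least 60 mm from the dock's centre; both are released and at rest (x of ball0_center in the frame of tray_in between -0.08 and 0.08 m and y of ball0_center in the frame of tray_in between -0.08 and 0.08 m and z of each of ball0_center, ball1_center, ball2_center, ball3_center, ball4_center, ball5_center in the frame of tray_in below 0.045 m and x of ball1_center in the frame of tray_in between -0.08 and 0.08 m and y of ball1_center in the frame of tray_in between -0.08 and 0.08 m and x of ball2_center in the frame of tray_in between -0.08 and 0.08 m and y of ball2_center in the frame of tray_in between -0.08 and 0.08 m and x of ball3_center in the frame of tray_in between -0.08 and 0.08 m and y of ball3_center in the frame of tray_in between -0.08 and 0.08 m and x of ball4_center in the frame of tray_in between -0.08 and 0.08 m and y of ball4_center in the frame of tray_in between -0.08 and 0.08 m and x of ball5_center in the frame of tray_in between -0.08 and 0.08 m and y of ball5_center in the frame of tray_in between -0.08 and 0.08 m and height (world z) of pusher_grip below 0.135 m and angle between each of pusher_grip, cup_mid's own z axis and vertical below 0.1 rad and horizontal distance between pusher_tip and dock above 0.06 m and height (world z) of cup_mid below 0.041 m and horizontal distance between cup_mid and tray_in above 0.09 m and linear speed of each of cup, pusher below 0.03 m/s); the robot touches nothing.
It fails at once if the bottle is shoved (over 30 mm) or knocked over (distance of bottle_mid from where it was at the start of the episode above 0.03 m or angle between bottle_mid's own z axis and vertical above 0.5 rad).
It fails at once if the jar is shoved (over 30 mm) or knocked over (distance of jar_mid from where it was at the start of the episode above 0.03 m or angle between jar_mid's own z axis and vertical above 0.5 rad).
It fails at once if the screwdriver is shoved (over 30 mm) or knocked over (distance of screwdriver_mid from where it was at the start of the episode above 0.03 m).
It also fails if it takes over 72 s, if anything falls off the work surface, if the arm or the gripper's body presses on something with over 40 N, if the wrist force passes 120 N, or if a joint passes its speed limit or range.

## Working session

There is one attempt and no reset: what is moved stays moved. The work goes in short steps, Python scripts to look and compute and a shell command to move; the robot and the scene stay as the last step left them, time stands still between calls to the robot, and variables do not carry over. Pictures are saved under pics/ and viewed, about 8 in all and at most 12, crops included, and the job is handed in when it is done.

```bash
ls -la; mkdir -p pics
cat > h.py <<'E'
import numpy as np, cv2
from cell import manip
from scipy.spatial.transform import Rotation as R
def cam(name):
    s=manip.read_state(); p=manip.camera(name)
    K=np.array([[p['fx'],0,p['cx']],[0,p['fy'],p['cy']],[0,0,1.]])
    if 'extrinsics' in p: E=np.array(p['extrinsics'])
    else:
        T=np.eye(4); T[:3,:3]=R.from_euler('xyz',s['eef_rot']).as_matrix(); T[:3,3]=s['eef_pos']
        E=np.linalg.inv(T@np.array(p['hand_eye']))
    return p,K,E
def save(p,f): cv2.imwrite('pics/'+f,p['pixels'][:,:,::-1])
def proj(K,E,X):
    c=E[:3,:3]@np.array(X,float)+E[:3,3]; u=K@c; return u[:2]/u[2]
def back(K,E,uv,z):
    d=E[:3,:3].T@np.linalg.inv(K)@np.array([uv[0],uv[1],1.]); o=-E[:3,:3].T@E[:3,3]
    return o+d*(z-o[2])/d[2]
E
python3 - <<'E'
from h import *
print(manip.read_state(), manip.hold_point_z)
for n in ('top','side'):
    p,K,E=cam(n); save(p,n+'0.png')
    print(n,K[0,0],E.round(3).tolist())
    for o in ['dock','dock_top','cup_mid','cup_mouth','pusher_grip','pusher_tip','tray_in','bottle_mid','jar_mid','screwdriver_mid']:
        try:
            for d in manip.search_frame(p,o)[:3]: print(o,round(d['conf'],2),np.round(d['location']),proj(K,E,d['location']).round())
        except Exception as e: print(o,e)
E
python3 -m crank --help | head -30
```

```text
total 12
drwxr-xr-x  3 agent agent 4096 Dec  4 11:59 .
drwxr-xr-x 23 root  root  4096 Dec  4 11:59 ..
drwxr-xr-x  2 agent agent 4096 Dec  4 11:59 pics
{'clock': 0.0, 'joints': array([-1.22060564e+00,  3.00460327e-01,  1.52163053e+00, -3.12203318e-05,
        1.32069845e+00, -6.66182702e-02]), 'qd': array([-0.00042552,  0.00039188, -0.00103864, -0.00036075, -0.00044025,
        0.00087684]), 'effort': array([ 5.93475361e-04, -5.31803620e+01, -3.52735698e+01,  7.08882906e-02,
        2.44696724e-02, -6.50537595e-05]), 'eef_pos': array([ 222.54757545, -502.65330511,  204.87132617]), 'eef_rot': array([-3.14039664e+00, -4.94873135e-05,  4.16816672e-01]), 'wrist_force': array([ 0.36542519, -0.24490144,  0.24162054]), 'moment': array([-0.01069018, -0.01170304,  0.00473275]), 'finger_gap': 94.54292178997618} 18.8
top 418.14186348877126 [[-0.01, -1.0, 0.001, 23.006], [-0.997, 0.01, -0.074, 610.545], [0.074, -0.002, -0.997, 1411.112], [0.0, 0.0, 0.0, 1.0]]
dock 0.93 [584.  36. 155.] [311. 210.]
dock 0.64 [591. 439.  90.] [188. 210.]
dock_top 0.76 [589.  37. 156.] [311. 208.]
dock_top 0.69 [591
[... 730 characters left out ...]
8, 1229.911], [0.0, 0.0, 0.0, 1.0]]
dock 0.88 [567.  87. 122.] [309. 230.]
dock_top 0.78 [570.  86. 126.] [309. 228.]
cup_mid 0.6 [611.  16. 142.] [315. 202.]
cup_mouth 0.57 [606.  18. 141.] [316. 204.]
pusher_grip 0.95 [470. 249.  11.] [295. 313.]
pusher_grip 0.87 [643. 240.  15.] [251. 272.]
pusher_grip 0.61 [432. 428.  12.] [253. 372.]
pusher_tip 0.81 [471. 256.  12.] [292. 314.]
pusher_tip 0.67 [429. 422.  14.] [256. 371.]
pusher_tip 0.57 [641. 246.   6.] [251. 275.]
tray_in 0.97 [ 473. -307.    9.] [418. 195.]
bottle_mid 0.67 [ 584. -469.  103.] [423. 131.]
jar_mid 0.98 [579. 457.  81.] [199. 329.]
screwdriver_mid 0.51 [826.  29.  20.] [261. 195.]invalid input: not JSON, or not a number
```

Run:
```python
import cv2,numpy as np
a=cv2.imread('pics/top0.png');b=cv2.imread('pics/side0.png')
a2=cv2.resize(a[120:300,160:500],None,fx=2.35,fy=1.65) if 0 else cv2.resize(a[120:300,160:500],(800,424))
cv2.imwrite('pics/top0c.png',a2)
b2=cv2.resize(b[80:420,150:550],(700,595)); cv2.imwrite('pics/side0c.png',b2)
```

```text
(no output)
```

View pics/top0c.png

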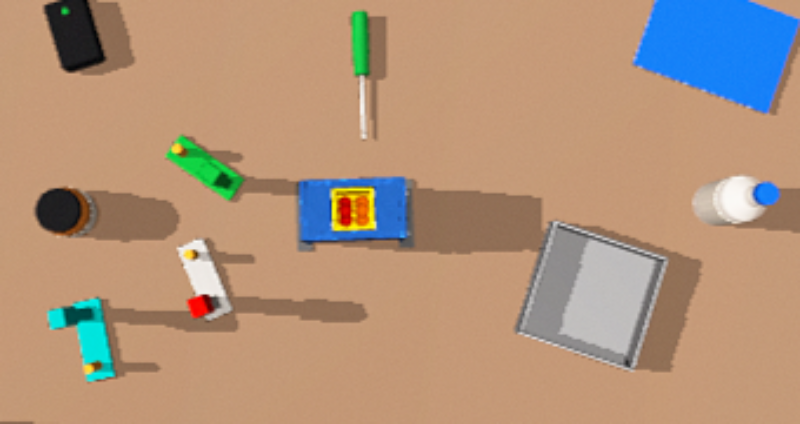

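View pics/side0c.png

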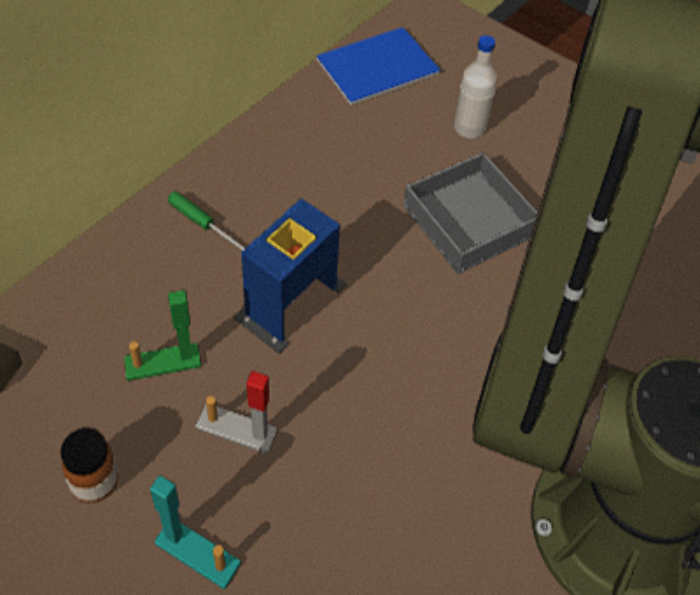

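```bash
cat > m.py <<'E'
from h import *
def mask(p,lo,hi):
    return cv2.inRange(cv2.cvtColor(p['pixels'],cv2.COLOR_RGB2HSV),np.array(lo),np.array(hi))
def blobs(m,amin=8):
    n,l,s,c=cv2.connectedComponentsWithStats(m)
    return [(s[i,4],c[i],l==i) for i in range(1,n) if s[i,4]>=amin]
def rect(K,E,bm,z):
    u=np.argwhere(bm)[:,::-1].astype(float)
    X=np.array([back(K,E,q,z)[:2] for q in u],np.float32)
    return cv2.minAreaRect(cv2.convexHull(X))
RED=((0,150,80),(6,255,255)); YEL=((22,130,110),(34,255,255)); BLU=((104,150,50),(122,255,220)); PIN=((12,120,90),(21,255,255))
E
python3 - <<'E'
from m import *
p,K,E=cam('top'); print('campos',(-E[:3,:3].T@E[:3,3]).round())
for nm,c,z in (('red',RED,155),('yel',YEL,154),('blu',BLU,154),('pin',PIN,60)):
    for a,c0,bm in blobs(mask(p,*c)): print(nm,a,c0.round(),back(K,E,c0,z).round(), rect(K,E,bm,z))
for d in manip.masks_of(p,'tray_in')[:2]: print('tray',d['conf'],d['mask'].sum(),rect(K,E,d['mask'],50))
p,K,E=cam('wrist'); print(p['hand_eye'],K[0,0])
E
```

```text
campos [ 505.   20. 1452.]
red 47 [306. 209.] [587.  50. 155.] ((585.2837524414062, 51.11720275878906), (12.440373420715332, 34.25629425048828), 89.49419403076172)
red 82 [244. 250.] [464. 242. 155.] ((463.34039306640625, 241.28652954101562), (26.332143783569336, 30.10988998413086), 18.622976303100586)
yel 81 [9. 6.] [1253. 1004.  154.] ((1256.135498046875, 1004.9266357421875), (62.01473617553711, 38.41239929199219), 44.90593719482422)
yel 14 [22.  3.] [1261.  960.  154.] ((1259.34228515625, 960.4255981445312), (24.659740447998047, 7.730077743530273), 15.67713737487793)
yel 17 [37.  2.] [1266.  913.  154.] ((1264.6697998046875, 913.089599609375), (26.103742599487305, 13.414630889892578), 89.45314025878906)
yel 107 [48. 12.] [1231.  875.  154.] ((1230.5494384765625, 873.2886352539062), (65.94523620605469, 51.996070861816406), 47.97417449951172)
yel 10 [56.  2.] [1266.  850.  154.] ((1266.5562744140625, 851.0244750976562), (7.129919052124023, 17.99859619140625), 46.965152740478516)
yel 68 [76.  5.] [1253.  788.  154.] ((1251.3486328125, 788.5481567382812), (66.5064468383789, 33.4569129
[... 28230 characters left out ...]
922082662582397)
pin 13 [590. 320.] [ 218. -872.   60.] ((217.4466094970703, -871.7543334960938), (3.2758283615112305, 22.703832626342773), 86.6598892211914)
pin 34 [163. 352.] [132. 523.  60.] ((131.72195434570312, 525.4927978515625), (45.496150970458984, 12.71235466003418), 89.38172912597656)
tray 0.58 2711 ((470.7356262207031, -294.6208190917969), (177.56573486328125, 170.14137268066406), 71.03028869628906)
[[ 1.03677809e-03 -9.57568669e-01 -2.88203348e-01  8.49316246e+01]
 [ 9.99999462e-01  1.00566990e-03  2.55998218e-04 -1.67728105e-01]
 [ 4.47015608e-05 -2.88203458e-01  9.57569196e-01 -1.78802711e+02]
 [ 0.00000000e+00  0.00000000e+00  0.00000000e+00  1.00000000e+00]] 281.9701902494993
```

```bash
python3 -m crank '[{"offset":[0.015,0.04,0.02],"spin":0},{"offset":[0.03,0.08,0.04],"spin":0},{"offset":[0.045,0.12,0.055],"spin":0},{"offset":[0.06,0.16,0.06],"spin":0},{"offset":[0.075,0.2,0.06],"spin":0},{"offset":[0.09,0.24,0.06],"spin":0},{"offset":[0.1,0.28,0.06],"spin":0},{"offset":[0.1,0.3,0.06],"spin":0}]' 1 20
python3 -m crank '[{"offset":[0.013,0.04,0],"spin":0},{"offset":[0.026,0.08,0],"spin":0},{"offset":[0.04,0.12,0],"spin":0},{"offset":[0.053,0.16,0],"spin":0},{"offset":[0.066,0.2,0],"spin":0},{"offset":[0.08,0.24,0],"spin":0},{"offset":[0.09,0.28,0],"spin":-3},{"offset":[0.1,0.3,0],"spin":-5}]'
```

```text
clock: 1.92
eef_pos: [323.1, -200.8, 265.6]
eef_rot: [3.141, -0.0, 0.417]
wrist_force: [1.6, 0.4, 0.6]
finger_gap: 93.7
clock: 2.58
eef_pos: [423.0, 102.6, 265.7]
eef_rot: [3.141, -0.001, 0.329]
wrist_force: [0.2, -1.1, -0.2]
finger_gap: 93.8
```

```bash
python3 -m crank '[{"offset":[0.01,0.04,0],"spin":0},{"offset":[0.02,0.08,0],"spin":0},{"offset":[0.03,0.11,0],"spin":0},{"offset":[0.035,0.13,0],"spin":0},{"offset":[0.04,0.139,0],"spin":0},{"offset":[0.04,0.139,0],"spin":0},{"offset":[0.04,0.139,0],"spin":0},{"offset":[0.04,0.139,0],"spin":0}]'
python3 - <<'E'
from m import *
p,K,E=cam('wrist'); save(p,'w1.png')
for a,c0,bm in blobs(mask(p,*RED),100): print('red',a,c0.round(),back(K,E,c0,155).round(1), rect(K,E,bm,155))
for a,c0,bm in blobs(mask(p,*PIN),60): print('pin',a,c0.round(),back(K,E,c0,60).round(1))
for d in manip.search_frame(p,'pusher_tip')[:2]: print(d, proj(K,E,d['location']))
E
```

```text
clock: 3.25
eef_pos: [463.0, 240.4, 265.9]
eef_rot: [3.141, -0.001, 0.328]
wrist_force: [0.8, 0.5, -0.7]
finger_gap: 93.9
red 605 [314. 191.] [467.7 246.7 155. ] ((468.50634765625, 246.99929809570312), (35.20534133911133, 21.37030029296875), 19.205297470092773)
pin 473 [204.  31.] [589.9 429.7  60. ]
pin 70 [311. 121.] [532.7 273.9  60. ]
pin 193 [527. 146.] [595.7 -11.8  60. ]
pin 152 [188. 194.] [381. 408.  60.]
pin 849 [489. 331.] [ 310.1 -111.3   60. ]
pin 341 [141. 334.] [117.1 433.8  60. ]
pin 311 [522. 378.] [ 238.1 -215.    60. ]
pin 263 [562. 378.] [ 262.1 -282.1   60. ]
pin 484 [342. 385.] [121.6  79.   60. ]
pin 202 [427. 384.] [172.6 -62.7  60. ]
{'location': [641.0, 242.7, 7.6], 'conf': 0.94} [357.66354077  51.32166383]
{'location': [485.0, 257.0, 13.5], 'conf': 0.8} [312.4593116 154.4205644]
```

View pics/w1.png

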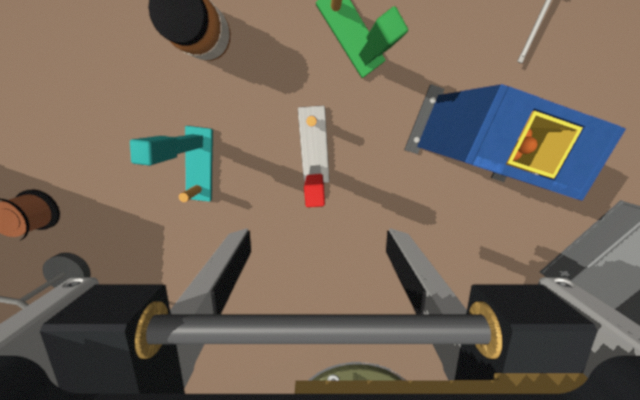

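```bash
python3 -m crank '[{"offset":[0.002,0.005,-0.02],"spin":0},{"offset":[0.002,0.005,-0.05],"spin":1},{"offset":[0.002,0.005,-0.08],"spin":1},{"offset":[0.002,0.005,-0.11],"spin":1},{"offset":[0.002,0.005,-0.14],"spin":1},{"offset":[0.002,0.005,-0.155],"spin":1},{"offset":[0.002,0.005,-0.155],"spin":1},{"offset":[0.002,0.005,-0.155],"spin":1}]'
python3 -m crank '[{"offset":[0,0,0],"spin":0},{"offset":[0,0,0],"spin":0},{"offset":[0,0,0],"spin":0},{"offset":[0,0,0],"spin":0},{"offset":[0,0,0],"spin":0},{"offset":[0,0,0],"spin":0},{"offset":[0,0,0],"spin":0},{"offset":[0,0,0],"spin":0}]' 0 55
```

```text
clock: 4.02
eef_pos: [465.1, 244.9, 111.5]
eef_rot: [3.141, -0.001, 0.344]
wrist_force: [-0.8, -0.3, 0.6]
finger_gap: 93.4
clock: 4.68
eef_pos: [465.1, 244.9, 111.6]
eef_rot: [3.141, -0.001, 0.345]
wrist_force: [-0.1, -0.5, -0.3]
finger_gap: 44.0
```

```bash
python3 -m crank '[{"offset":[0,0,0],"spin":0},{"offset":[0,0,0],"spin":0},{"offset":[0,0,0],"spin":0},{"offset":[0,0,0],"spin":0},{"offset":[0,0,0],"spin":0},{"offset":[0,0,0.004],"spin":0},{"offset":[0,0,0.008],"spin":0},{"offset":[0,0,0.01],"spin":0}]'
python3 -m crank '[{"offset":[-0.02,-0.01,0],"spin":-3},{"offset":[-0.04,-0.03,0],"spin":-6},{"offset":[-0.05,-0.06,0],"spin":-9},{"offset":[-0.05,-0.09,0],"spin":-12},{"offset":[-0.05,-0.12,0],"spin":-15},{"offset":[-0.05,-0.15,0],"spin":-18},{"offset":[-0.05,-0.18,0],"spin":-19.5},{"offset":[-0.05,-0.2,0],"spin":-19.5}]'
python3 - <<'E'
from m import *
for n in ('wrist','top','side'):
    p,K,E=cam(n); save(p,n+'2.png')
    if n=='side': continue
    for a,c0,bm in blobs(mask(p,*YEL),120):
        X=back(K,E,c0,154)
        if abs(X[0]-590)<60 and abs(X[1]-40)<60: print(n,'yel',a,c0.round(),X.round(1), rect(K,E,bm,154))
    for a,c0,bm in blobs(mask(p,*BLU),500): 
        X=back(K,E,c0,154)
        if abs(X[0]-590)<80: print('blu',a,c0.round(),X.round(1), rect(K,E,bm,154))
w=cv2.imread('pics/wrist2.png'); s=cv2.imread('pics/side2.png')[150:400,200:500]
cv2.imwrite('pics/v2.png',np.hstack([cv2.resize(w,(400,250)),cv2.resize(s,(300,250))]))
print(manip.read_state()['eef_pos'],manip.read_state()['finger_gap'])
E
```

```text
clock: 5.35
eef_pos: [465.2, 244.9, 122.1]
eef_rot: [3.141, -0.001, 0.345]
wrist_force: [-0.4, -0.8, -2.6]
finger_gap: 21.9
clock: 6.02
eef_pos: [415.0, 42.9, 122.5]
eef_rot: [3.141, -0.002, 0.002]
wrist_force: [0.7, 0.3, -3.3]
finger_gap: 21.8
blu 10374 [320.  20.] [541.2  42.5 154. ] ((536.4182739257812, 40.46751403808594), (25.032079696655273, 133.5840301513672), 0.1650422364473343)
top yel 166 [310. 207.] [592.2  39.8 154. ] ((589.9368286132812, 40.23915100097656), (52.96043014526367, 56.11572265625), 89.40790557861328)
blu 680 [310. 209.] [587.7  39.6 154. ] ((588.013427734375, 39.78190231323242), (81.32093048095703, 139.60861206054688), 1.3295034170150757)
[415.29721203  43.92554108 122.46433915] 21.318289922383517
```

View pics/v2.png

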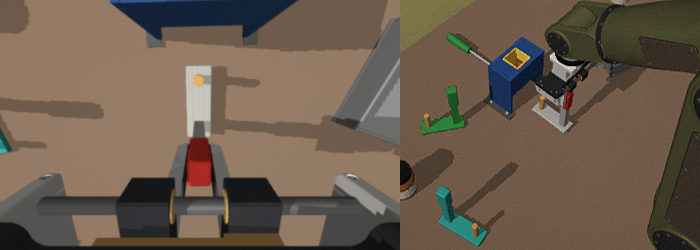

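Run:
```python
from m import *
p,K,E=cam('wrist')
st=manip.read_state()['eef_pos']
im=p['pixels']; hsv=cv2.cvtColor(im,cv2.COLOR_RGB2HSV)
for a,c0,bm in blobs(mask(p,*PIN),20):
    X=back(K,E,c0,70)
    if abs(X[1]-42)<30 and X[0]>440:
        v,u=np.argwhere(bm).T; print('pin',a,c0,u.min(),u.max(),v.min(),v.max(),X.round(1),'topdisc lower edge',back(K,E,(c0[0],v.max()),70.5).round(1))
m=mask(p,(0,0,130),(30,70,255)); 
for a,c0,bm in blobs(m,1500):
    X=back(K,E,c0,20)
    if abs(X[1]-42)<30: print('plate',rect(K,E,bm,20.5))
b=mask(p,*BLU); 
for z in (78,4,154): print(z,[back(K,E,(np.argwhere(b[r]>0).min(),r),z).round(1)[:2].tolist()+back(K,E,(np.argwhere(b[r]>0).max(),r),z).round(1)[:2].tolist() for r in (3,20,30)])
print(st)
cv2.imwrite('pics/w3.png',cv2.resize(im[0:240,120:520,::-1],(800,480)))
```

```text
pin 213 [317.5399061  128.12206573] 310 325 120 136 [489.5  44.9  70. ] topdisc lower edge [483.3  44.9  70.5]
plate ((451.44451904296875, 45.09926223754883), (116.0425796508789, 41.20669174194336), 0.41776663064956665)
78 [[572.7, 139.2, 573.3, -61.4], [562.5, 126.0, 563.1, -46.4], [556.4, 117.6, 556.9, -36.7]]
4 [[596.9, 170.6, 597.7, -96.6], [583.4, 153.0, 584.0, -76.5], [575.2, 141.8, 575.8, -63.6]]
154 [[547.9, 107.0, 548.3, -25.4], [541.2, 98.3, 541.5, -15.4], [537.1, 92.8, 537.4, -9.0]]
[415.2853638   44.7247479  122.37476946]
```

View pics/w3.png

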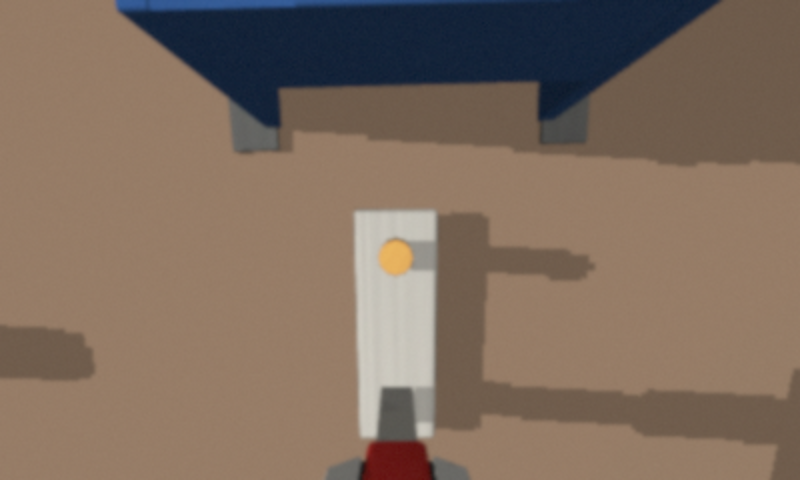

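Run:
```python
from m import *
p,K,E=cam('wrist')
for n,uv,z in (('footL',(238,76),4),('footR',(413.5,71),4),('topL',(179,5),154),('topR',(480,0),154),('undL',(259,44),78),('undR',(390,40),78)): print(n,back(K,E,uv,z).round(1))
s=manip.read_state(); print(s['eef_pos'],s['eef_rot'])
```

```text
footL [535.5 123.5   4. ]
footR [540.6 -47.    4. ]
topL [547.  108.5 154. ]
topR [549.5 -27.3 154. ]
undL [547.6  87.5  78. ]
undR [550.5  -5.3  78. ]
[415.26261337  45.21594549 122.31733939] [ 3.14152223e+00 -1.76032611e-03  4.02382334e-03]
```

```bash
python3 -m crank '[{"offset":[0.015,-0.006,-0.001],"spin":1},{"offset":[0.03,-0.006,-0.001],"spin":1},{"offset":[0.045,-0.006,-0.001],"spin":1},{"offset":[0.06,-0.006,-0.001],"spin":1},{"offset":[0.075,-0.006,-0.001],"spin":1},{"offset":[0.09,-0.006,-0.001],"spin":1},{"offset":[0.099,-0.006,-0.001],"spin":1},{"offset":[0.099,-0.006,-0.001],"spin":1}]'
python3 -m crank '[{"offset":[0,0,0.003],"spin":0},{"offset":[0,0,0.006],"spin":0},{"offset":[0,0,0.009],"spin":0},{"offset":[0,0,0.012],"spin":0},{"offset":[0,0,0.015],"spin":0},{"offset":[0,0,0.018],"spin":0},{"offset":[0,0,0.021],"spin":0},{"offset":[0,0,0.024],"spin":0}]'
python3 - <<'E'
from m import *
p,K,E=cam('side'); save(p,'side4.png')
cv2.imwrite('pics/s4.png',cv2.resize(p['pixels'][150:330,220:460,::-1],(800,600)))
p,K,E=cam('top')
for a,c0,bm in blobs(mask(p,*YEL),80):
    X=back(K,E,c0,154)
    if abs(X[0]-590)<60 and abs(X[1]-40)<60: print('yel',a,c0.round(),X.round(1), rect(K,E,bm,154))
E
```

```text
clock: 6.93
eef_pos: [515.2, 40.0, 121.1]
eef_rot: [3.142, -0.002, 0.023]
wrist_force: [-0.7, 0.1, -2.9]
finger_gap: 22.0
clock: 7.6
eef_pos: [514.9, 40.0, 145.0]
eef_rot: [3.142, -0.001, 0.023]
wrist_force: [0.4, 0.8, -8.1]
finger_gap: 21.7
yel 149 [310. 206.] [594.7  39.9 154. ] ((589.96533203125, 40.17068099975586), (52.960243225097656, 56.04625701904297), 89.56477355957031)
```

View pics/s4.png

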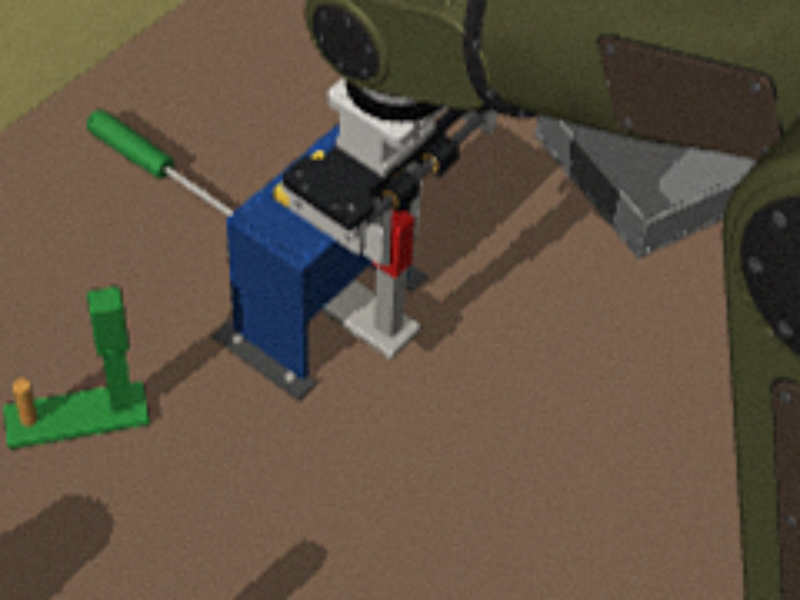

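```bash
python3 -m crank '[{"offset":[0,0,0.004],"spin":0},{"offset":[0,0,0.008],"spin":0},{"offset":[0,0,0.012],"spin":0},{"offset":[0,0,0.016],"spin":0},{"offset":[0,0,0.02],"spin":0},{"offset":[0,0,0.024],"spin":0},{"offset":[0,0,0.028],"spin":0},{"offset":[0,0,0.032],"spin":0}]'
python3 -m crank '[{"offset":[0,0,0.0005],"spin":0},{"offset":[0,0,0.001],"spin":0},{"offset":[0,0,0.0015],"spin":0},{"offset":[0,0,0.002],"spin":0},{"offset":[0,0,0.002],"spin":0},{"offset":[0,0,0.002],"spin":0},{"offset":[0,0,0.002],"spin":0},{"offset":[0,0,0.002],"spin":0}]'
```

```text
clock: 8.37
eef_pos: [515.3, 40.0, 177.9]
eef_rot: [3.142, -0.002, 0.023]
wrist_force: [0.6, -0.3, -9.3]
finger_gap: 21.9
clock: 9.03
eef_pos: [515.4, 40.0, 179.2]
eef_rot: [-3.142, -0.002, 0.022]
wrist_force: [5.8, 0.4, -14.0]
finger_gap: 21.7
```

```bash
python3 -m crank '[{"offset":[0,0,-0.008],"spin":0},{"offset":[0,0,-0.016],"spin":0},{"offset":[0,0,-0.024],"spin":0},{"offset":[0,0,-0.032],"spin":0},{"offset":[0,0,-0.04],"spin":0},{"offset":[0,0,-0.048],"spin":0},{"offset":[0,0,-0.055],"spin":0},{"offset":[0,0,-0.058],"spin":0}]'
python3 -m crank '[{"offset":[0,0,0],"spin":0},{"offset":[-0.015,0,0],"spin":0},{"offset":[-0.03,0,0],"spin":0},{"offset":[-0.045,0,0],"spin":0},{"offset":[-0.06,0,0],"spin":0},{"offset":[-0.08,0,0],"spin":0},{"offset":[-0.1,0,0],"spin":0},{"offset":[-0.1,0,0],"spin":0}]'
python3 - <<'E'
from m import *
p,K,E=cam('wrist'); a=p['pixels'][:,:,::-1]; q,_,_=cam('side'); b=q['pixels'][150:350,220:460,::-1]
cv2.imwrite('pics/v5.png',np.hstack([cv2.resize(a,(400,250)),cv2.resize(b,(300,250))]))
E
```

```text
clock: 9.7
eef_pos: [515.1, 40.0, 120.0]
eef_rot: [-3.142, -0.001, 0.023]
wrist_force: [-0.9, 0.4, -3.1]
finger_gap: 21.8
clock: 10.37
eef_pos: [412.7, 40.1, 120.1]
eef_rot: [-3.142, 0.0, 0.023]
wrist_force: [0.9, 0.1, -3.0]
finger_gap: 22.0
```

View pics/v5.png

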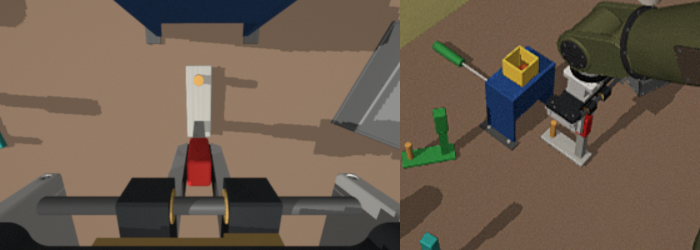

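```bash
python3 -m crank '[{"offset":[0,0.03,0],"spin":0},{"offset":[0,0.06,0],"spin":0},{"offset":[0,0.09,0],"spin":0},{"offset":[0,0.11,0],"spin":0},{"offset":[0,0.11,-0.003],"spin":0},{"offset":[0,0.11,-0.006],"spin":0},{"offset":[0,0.11,-0.0085],"spin":0},{"offset":[0,0.11,-0.0085],"spin":0}]'
python3 -m crank '[{"offset":[0,0,0],"spin":0},{"offset":[0,0,0],"spin":0},{"offset":[0,0,0],"spin":0},{"offset":[0,0,0],"spin":0},{"offset":[0,0,0.005],"spin":0},{"offset":[0,0,0.02],"spin":0},{"offset":[0,0,0.05],"spin":0},{"offset":[0,0,0.09],"spin":0}]' 1 40
```

```text
clock: 11.13
eef_pos: [415.6, 149.4, 111.7]
eef_rot: [3.141, -0.002, 0.022]
wrist_force: [-0.2, -0.0, -2.0]
finger_gap: 21.6
clock: 11.8
eef_pos: [414.5, 149.0, 201.5]
eef_rot: [3.14, 0.002, 0.022]
wrist_force: [0.2, 0.6, 0.1]
finger_gap: 71.8
```

```bash
python3 -m crank '[{"offset":[0.0,0,0.03],"spin":6},{"offset":[0.015,-0.01,0.06],"spin":13},{"offset":[0.035,-0.02,0.08],"spin":20},{"offset":[0.055,-0.035,0.08],"spin":27},{"offset":[0.075,-0.05,0.08],"spin":34},{"offset":[0.095,-0.06,0.08],"spin":41},{"offset":[0.115,-0.07,0.08],"spin":48},{"offset":[0.13,-0.08,0.08],"spin":50}]' 1 40
python3 -m crank '[{"offset":[0.015,-0.01,0],"spin":7},{"offset":[0.03,-0.02,0],"spin":14},{"offset":[0.04,-0.03,0],"spin":21},{"offset":[0.045,-0.03,0],"spin":28},{"offset":[0.045,-0.03,0],"spin":35},{"offset":[0.045,-0.03,0],"spin":40},{"offset":[0.045,-0.03,0],"spin":40},{"offset":[0.045,-0.03,0],"spin":40}]'
python3 - <<'E'
from m import *
s=manip.read_state(); print(s['joints'].round(2))
p,K,E=cam('wrist'); save(p,'w6.png')
for a,c0,bm in blobs(mask(p,*YEL),300): print('yel',a,c0.round(),back(K,E,c0,197).round(1), rect(K,E,bm,197))
p,K,E=cam('top')
for a,c0,bm in blobs(mask(p,*RED),40): print('red',a,back(K,E,c0,155).round())
for d in manip.masks_of(p,'tray_in')[:1]: print('tray',d['conf'],d['mask'].sum(),rect(K,E,d['mask'],50))
E
```

```text
clock: 12.47
eef_pos: [545.6, 68.3, 281.8]
eef_rot: [3.14, 0.002, 0.901]
wrist_force: [-0.8, -0.5, -0.3]
finger_gap: 93.6
clock: 13.13
eef_pos: [590.5, 38.3, 282.2]
eef_rot: [3.14, 0.002, 1.597]
wrist_force: [-1.0, -0.4, -0.2]
finger_gap: 94.0
[ 0.    0.35  1.28 -0.    1.51 -0.02]
yel 2036 [316. 198.] [589.2  44.3 197. ] ((588.7826538085938, 43.80559539794922), (53.05958557128906, 62.18161392211914), 1.464719533920288)
red 75 [415. 148. 155.]
tray 0.73 2740 ((469.3406982421875, -293.82305908203125), (178.95199584960938, 173.2927703857422), 71.51048278808594)
```

View pics/w6.png

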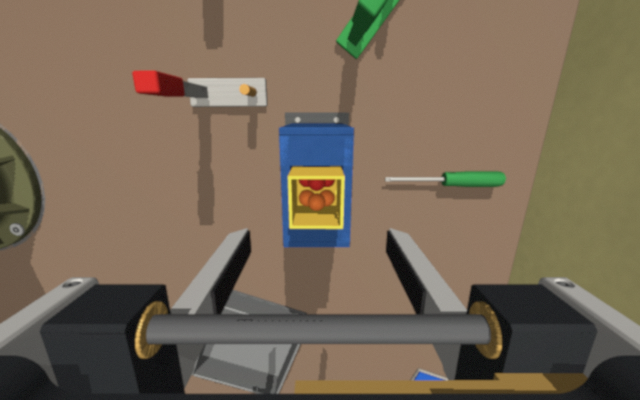

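```bash
python3 -m crank '[{"offset":[-0.0015,0.0015,-0.02],"spin":0},{"offset":[-0.0015,0.0015,-0.045],"spin":0},{"offset":[-0.0015,0.0015,-0.07],"spin":0},{"offset":[-0.0015,0.0015,-0.095],"spin":0},{"offset":[-0.0015,0.0015,-0.115],"spin":0},{"offset":[-0.0015,0.0015,-0.124],"spin":0},{"offset":[-0.0015,0.0015,-0.124],"spin":0},{"offset":[-0.0015,0.0015,-0.124],"spin":0}]'
python3 -m crank '[{"offset":[0,0,0],"spin":0},{"offset":[0,0,0],"spin":0},{"offset":[0,0,0],"spin":0},{"offset":[0,0,0],"spin":0},{"offset":[0,0,0],"spin":0},{"offset":[0,0,0],"spin":0},{"offset":[0,0,0],"spin":0},{"offset":[0,0,0],"spin":0}]' 0 40
python3 -m crank '[{"offset":[0,0,0.002],"spin":0},{"offset":[0,0,0.008],"spin":0},{"offset":[0,0,0.014],"spin":0},{"offset":[0,0,0.02],"spin":0},{"offset":[0,0,0.026],"spin":0},{"offset":[0,0,0.034],"spin":0},{"offset":[0,0,0.044],"spin":0},{"offset":[0,0,0.055],"spin":0}]'
```

```text
clock: 13.95
eef_pos: [589.3, 39.8, 158.8]
eef_rot: [3.14, 0.002, 1.596]
wrist_force: [-0.1, -0.1, 0.1]
finger_gap: 94.0
clock: 14.62
eef_pos: [589.3, 39.8, 158.9]
eef_rot: [3.14, 0.002, 1.597]
wrist_force: [-0.8, 0.2, 1.5]
finger_gap: 53.7
clock: 15.28
eef_pos: [589.3, 39.8, 215.2]
eef_rot: [3.139, 0.002, 1.597]
wrist_force: [-0.1, 0.4, -1.7]
finger_gap: 54.0
```

```bash
python3 -m crank '[{"offset":[-0.006,-0.018,0.005],"spin":-3},{"offset":[-0.016,-0.046,0.01],"spin":-6},{"offset":[-0.026,-0.075,0.01],"spin":-9},{"offset":[-0.037,-0.105,0.01],"spin":-12},{"offset":[-0.048,-0.135,0.01],"spin":-15},{"offset":[-0.06,-0.165,0.01],"spin":-18},{"offset":[-0.069,-0.19,0.01],"spin":-20},{"offset":[-0.074,-0.203,0.01],"spin":-20}]'
python3 - <<'E'
from m import *
s=manip.read_state(); print(s['eef_pos'],s['eef_rot'],s['joints'].round(2))
p,K,E=cam('wrist'); q,K2,E2=cam('top'); r,_,_=cam('side')
cv2.imwrite('pics/v7.png',np.vstack([np.hstack([cv2.resize(p['pixels'],(480,300)),cv2.resize(q['pixels'][170:320,340:490],(300,300))]),np.hstack([cv2.resize(r['pixels'][60:310,200:600],(480,300)),np.zeros((300,300,3),np.uint8)])])[:,:,::-1])
E
```

```text
clock: 15.95
eef_pos: [514.4, -165.7, 226.5]
eef_rot: [3.138, 0.002, 1.243]
wrist_force: [0.6, 0.2, -2.0]
finger_gap: 53.8
[ 514.43944908 -165.74189633  226.48749793] [3.13790783e+00 2.25974743e-03 1.24315129e+00] [-0.38  0.26  1.52 -0.    1.36 -0.05]
```

View pics/v7.png

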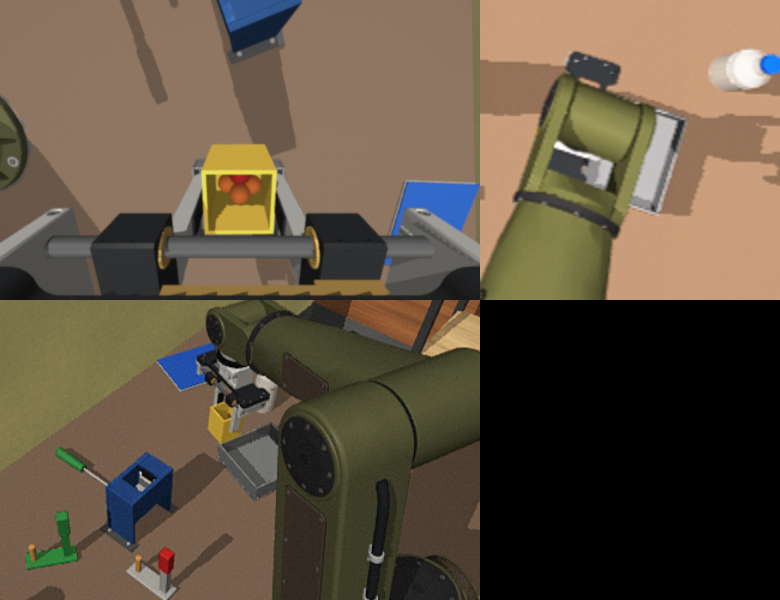

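```bash
cat > tray.py <<'E'
from m import *
from scipy.optimize import minimize
def hullmask(K,E,x,y,a):
    c,s=np.cos(a),np.sin(a)
    P=[proj(K,E,(x+c*u-s*v,y+s*u+c*v,z)) for u in(-85,85) for v in(-85,85) for z in(0,50)]
    m=np.zeros((1600,2560),np.uint8); cv2.fillConvexPoly(m,cv2.convexHull((np.array(P,np.float32)*4+1.5).round().astype(np.int32)),1); return m
def graym(f):
    im=cv2.imread('pics/'+f); h=cv2.cvtColor(im,cv2.COLOR_BGR2HSV)
    return ((h[:,:,1]<45)&(h[:,:,2]>30)).astype(np.uint8)
if __name__=='__main__':
    cams=[]
    for n in('top','side'):
        p,K,E=cam(n); g=graym(n+'0.png'); u=proj(K,E,(469,-299,20)); w=70
        roi=np.zeros_like(g); roi[int(u[1])-w:int(u[1])+w,int(u[0])-w:int(u[0])+w]=1
        g=g*roi; n_,l,st,c=cv2.connectedComponentsWithStats(g); k=1+np.argmax(st[1:,4]); h=cv2.convexHull(np.argwhere(l==k)[:,::-1].astype(np.int32))
        print(n,st[k])
        g=np.zeros_like(g); cv2.fillConvexPoly(g,h,1); cams.append((K,E,cv2.resize(g,None,fx=4,fy=4,interpolation=0)))
    for sub in (cams,cams[:1],cams[1:]):
        f=lambda q:-sum((lambda m:(m&g).sum()/(m|g).sum())(hullmask(K,E,*q)) for K,E,g in sub)
        r=minimize(f,[469,-299,np.radians(-18.5)],method='Nelder-Mead',options=dict(initial_simplex=[[469,-299,-.32],[477,-299,-.32],[469,-291,-.32],[469,-299,-.27]],xatol=.2,fatol=1e-4))
        print(r.x[:2].round(1),np.degrees(r.x[2]).round(2),r.fun)
E
python3 tray.py
```

```text
top [ 379  214   65   64 2698]
side [ 381  162   76   65 3029]
[ 469.  -300.9] -19.07 -1.9519366960013504
[ 469.1 -300.7] -19.04 -0.9791153691185029
[ 469.7 -302.4] -19.07 -0.9732621378423811
```

```bash
python3 -m crank '[{"offset":[0,0,-0.02],"spin":0},{"offset":[0,0,-0.045],"spin":0},{"offset":[0,0,-0.07],"spin":0},{"offset":[0,0,-0.095],"spin":0},{"offset":[-0.003,-0.008,-0.12],"spin":0},{"offset":[-0.006,-0.016,-0.14],"spin":0},{"offset":[-0.0075,-0.0215,-0.153],"spin":0},{"offset":[-0.0075,-0.0215,-0.153],"spin":0}]'
python3 -m crank '[{"offset":[0,0,0],"spin":0},{"offset":[-0.0026,-0.0076,0],"spin":0},{"offset":[-0.0046,-0.0132,0.003],"spin":0},{"offset":[-0.0065,-0.0189,0.0056],"spin":0},{"offset":[-0.0085,-0.0246,0.007],"spin":0},{"offset":[-0.0107,-0.0312,0.0079],"spin":0},{"offset":[-0.0127,-0.0369,0.0076],"spin":0},{"offset":[-0.0148,-0.0431,0.0068],"spin":0}]' 0 6
python3 - <<'E'
from m import *
p,K,E=cam('wrist'); r,_,_=cam('side')
cv2.imwrite('pics/v8.png',np.hstack([cv2.resize(p['pixels'],(480,300)),cv2.resize(r['pixels'][130:250,340:460],(300,300))])[:,:,::-1])
E
```

```text
clock: 16.87
eef_pos: [507.2, -183.2, 70.2]
eef_rot: [-3.14, 0.001, 1.249]
wrist_force: [-0.9, -0.4, -2.4]
finger_gap: 54.2
clock: 17.53
eef_pos: [492.6, -227.2, 77.7]
eef_rot: [3.141, 0.001, 1.249]
wrist_force: [1.8, 1.3, 1.9]
finger_gap: 53.8
```

View pics/v8.png

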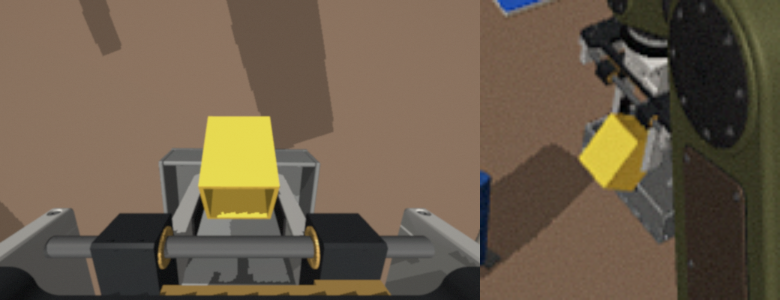

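```bash
python3 -m crank '[{"offset":[-0.0024,-0.0071,-0.0005],"spin":0},{"offset":[-0.005,-0.0145,-0.0021],"spin":0},{"offset":[-0.0068,-0.0199,-0.0055],"spin":0},{"offset":[-0.0085,-0.0246,-0.0096],"spin":0},{"offset":[-0.0099,-0.0288,-0.0145],"spin":0},{"offset":[-0.0112,-0.0325,-0.0195],"spin":0},{"offset":[-0.0124,-0.0359,-0.0235],"spin":0},{"offset":[-0.0135,-0.0392,-0.0268],"spin":0}]'
python3 -m crank '[{"offset":[-0.0002,-0.0008,-0.003],"spin":0},{"offset":[-0.0005,-0.0016,-0.006],"spin":0},{"offset":[-0.0008,-0.0024,-0.009],"spin":0},{"offset":[-0.0012,-0.0034,-0.012],"spin":0},{"offset":[-0.0012,-0.0034,-0.012],"spin":0},{"offset":[-0.0012,-0.0034,-0.012],"spin":0},{"offset":[-0.0012,-0.0034,-0.012],"spin":0},{"offset":[-0.0012,-0.0034,-0.012],"spin":0}]'
python3 - <<'E'
from m import *
p,K,E=cam('wrist'); q,_,_=cam('top'); r,_,_=cam('side')
cv2.imwrite('pics/v9.png',np.vstack([np.hstack([cv2.resize(p['pixels'],(480,300)),cv2.resize(r['pixels'][130:250,340:460],(300,300))]),np.hstack([cv2.resize(p['pixels'][160:360,180:460],(420,300)),cv2.resize(q['pixels'][190:310,355:499],(360,300))])])[:,:,::-1])
E
```

```text
clock: 18.3
eef_pos: [478.6, -266.9, 49.7]
eef_rot: [-3.141, 0.001, 1.248]
wrist_force: [1.4, 0.8, 1.1]
finger_gap: 54.1
clock: 18.97
eef_pos: [477.3, -269.9, 37.5]
eef_rot: [-3.14, 0.001, 1.248]
wrist_force: [0.2, 0.6, -1.5]
finger_gap: 54.4
```

View pics/v9.png

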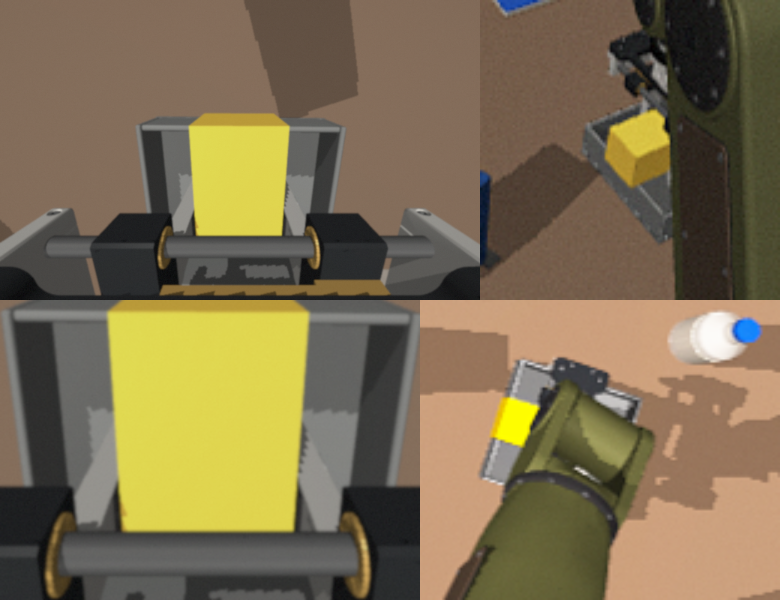

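```bash
python3 -m crank '[{"offset":[0,0,0],"spin":0},{"offset":[0,0,0],"spin":0},{"offset":[0,0,0.01],"spin":0},{"offset":[0,0,0.02],"spin":0},{"offset":[0,0,0.035],"spin":0},{"offset":[0,0,0.05],"spin":0},{"offset":[0,0,0.05],"spin":0},{"offset":[0,0,0.05],"spin":0}]' 0 25
python3 -m crank '[{"offset":[0.003,0.009,0.004],"spin":0},{"offset":[-0.002,-0.006,0],"spin":0},{"offset":[0.003,0.009,0.004],"spin":0},{"offset":[-0.002,-0.006,0],"spin":0},{"offset":[0.003,0.009,0.004],"spin":0},{"offset":[0,0,0],"spin":0},{"offset":[0,0,0],"spin":0},{"offset":[0,0,0],"spin":0}]'
python3 - <<'E'
from m import *
w=[]
for i in range(4):
    p,K,E=cam('wrist'); w.append(manip.read_state()['wrist_force'])
print(np.mean(w,0).round(2))
for n,c in (('yel',YEL),('red',RED),('or',((7,170,120),(15,255,255)))):
    for a,c0,bm in blobs(mask(p,*c),60): 
        v,u=np.argwhere(bm).T; print(n,a,c0.round(),u.min(),u.max(),v.min(),v.max())
E
```

```text
clock: 19.78
eef_pos: [477.8, -270.4, 88.7]
eef_rot: [3.141, 0.002, 1.248]
wrist_force: [0.3, -0.2, -1.3]
finger_gap: 54.2
clock: 20.45
eef_pos: [477.5, -270.2, 88.2]
eef_rot: [3.142, 0.002, 1.248]
wrist_force: [0.2, 0.1, -1.7]
finger_gap: 53.6
[-0.   -0.07 -1.4 ]
yel 20129 [318. 232.] 252 385 151 314
```

```bash
python3 -m crank '[{"offset":[0,0,0.03],"spin":0},{"offset":[0,0,0.06],"spin":0},{"offset":[0,0,0.09],"spin":0},{"offset":[0,0,0.12],"spin":0},{"offset":[0,0,0.12],"spin":0},{"offset":[0,0,0.12],"spin":0},{"offset":[0,0,0.12],"spin":0},{"offset":[0,0,0.12],"spin":0}]'
python3 - <<'E'
from m import *
for n in('side','top','wrist'):
    p,K,E=cam(n); save(p,n+'10.png')
    for c,lab in ((RED,'red'),(((5,150,90),(16,255,255)),'or')):
        for a,c0,bm in blobs(mask(p,*c),6):
            X=back(K,E,c0,15)
            if abs(X[0]-469)<120 and abs(X[1]+301)<120: print(n,lab,a,c0.round(),X.round(),proj(K,E,(469,-301,5)).round())
    for b in ('ball0_center',):
        for d in manip.search_frame(p,b)[:6]: print(n,b,round(d['conf'],2),np.round(d['location']))
print(manip.read_state()['wrist_force'])
E
```

```text
clock: 21.32
eef_pos: [477.3, -270.0, 207.1]
eef_rot: [-3.14, 0.001, 1.248]
wrist_force: [-0.6, -0.1, -1.7]
finger_gap: 54.0
side red 45 [425. 196.] [ 452. -313.   15.] [417. 197.]
wrist ball0_center 0.37 [ 487. -232.  272.]
[ 0.39977969 -0.50915324 -1.34646378]
```

```bash
python3 -m crank '[{"offset":[-0.003,-0.008,0],"spin":-7},{"offset":[-0.006,-0.016,0],"spin":-14},{"offset":[-0.009,-0.024,0],"spin":-21},{"offset":[-0.011,-0.031,0],"spin":-28},{"offset":[-0.011,-0.031,0],"spin":-35},{"offset":[-0.011,-0.031,0],"spin":-42},{"offset":[-0.011,-0.031,0],"spin":-49},{"offset":[-0.011,-0.031,0],"spin":-56}]'
python3 - <<'E'
from m import *
for n in('wrist','side'):
    p,K,E=cam(n); save(p,n+'11.png')
    for c,lab in ((RED,'red'),(((5,150,90),(16,255,255)),'or')):
        for a,c0,bm in blobs(mask(p,*c),12):
            X=back(K,E,c0,15)
            if abs(X[0]-469)<120 and abs(X[1]+301)<120: print(n,lab,a,c0.round(),X.round())
    for d in manip.search_frame(p,'ball0_center')[:6]: print(n,round(d['conf'],2),np.round(d['location']))
E
```

```text
clock: 22.28
eef_pos: [466.6, -301.3, 208.0]
eef_rot: [3.142, 0.002, 0.264]
wrist_force: [-0.2, -0.0, -1.4]
finger_gap: 53.9
side red 51 [425. 196.] [ 451. -314.   15.]
```

```bash
cat > tb.py <<'E'
from m import *
def traymask(K,E,shape=(400,640),c=(469,-301),a=np.radians(-19),r=78,z=15):
    P=[proj(K,E,(c[0]+np.cos(a)*u-np.sin(a)*v,c[1]+np.sin(a)*u+np.cos(a)*v,z)) for u,v in((-r,-r),(-r,r),(r,r),(r,-r))]
    m=np.zeros(shape,np.uint8); cv2.fillConvexPoly(m,np.array(P).round().astype(np.int32),255); return m
def balls(p,K,E,amin=8,**k):
    t=traymask(K,E,**k); h=cv2.cvtColor(p['pixels'],cv2.COLOR_RGB2HSV)
    out=[]
    for lab,lo,hi in(('red',0,5),('or',6,18)):
        m=cv2.inRange(h,np.array((lo,140,35)),np.array((hi,255,255)))&t
        out+=[(lab,int(a),c0.round().tolist(),back(K,E,c0,15).round()[:2].tolist()) for a,c0,_ in blobs(m,amin)]
    g=((h[:,:,1]<60)&(t>0)).sum(); y=(cv2.inRange(h,np.array((20,130,60)),np.array((35,255,255)))&t>0).sum()
    return out,(t>0).sum(),g,y
if __name__=='__main__':
    import sys
    for n in sys.argv[1:]:
        p,K,E=cam(n); print(n,balls(p,K,E))
E
python3 tb.py wrist side top
```

```text
wrist ([], np.int64(13412), np.int64(4127), np.int64(9100))
side ([('red', 50, [425.0, 196.0], [451.0, -314.0])], np.int64(1943), np.int64(1468), np.int64(0))
top ([], np.int64(2178), np.int64(1486), np.int64(272))
```

```bash
python3 - <<'E'
import cv2,numpy as np
for f in('wrist10.png','wrist11.png'):
    im=cv2.imread('pics/'+f); h=cv2.cvtColor(im,cv2.COLOR_BGR2HSV)
    m=cv2.inRange(h,np.array((15,120,50)),np.array((36,255,255))); n,l,s,c=cv2.connectedComponentsWithStats(m[:330])
    k=1+np.argmax(s[1:,4]); print(f,s[k])
    for r in list(range(s[k][1],s[k][1]+30,3))+list(range(s[k][1]+40,330,20)):
        u=np.argwhere(l[r]==k)[:,0]
        if len(u): print(r,u.min(),u.max(),h[r,u[len(u)//2]],end=' | ')
    print()
E
cd pics; python3 -c "
import cv2,numpy as np
a=cv2.imread('wrist11.png');b=cv2.imread('side11.png')[140:260,350:470];c=cv2.imread('top10.png')[190:310,355:499]
cv2.imwrite('v12.png',np.vstack([cv2.resize(a,(800,340)),np.hstack([cv2.resize(b,(400,260)),cv2.resize(c,(400,260))])]))"
```

```text
wrist10.png [  252   151   134   164 20247]
151 273 363 [ 21 127 148] | 154 269 368 [ 23 176 178] | 157 265 372 [ 23 175 178] | 160 261 376 [ 23 175 178] | 163 256 380 [ 23 177 177] | 166 253 384 [ 23 176 178] | 169 252 385 [ 27 167 215] | 172 252 385 [ 27 165 219] | 175 252 384 [ 27 165 218] | 178 253 384 [ 27 165 218] | 191 253 383 [ 27 165 218] | 211 255 382 [ 27 165 218] | 231 256 380 [ 27 164 219] | 251 258 380 [ 27 166 218] | 271 259 378 [ 27 166 218] | 291 259 377 [ 27 168 217] | 311 260 376 [ 27 167 217] | 
wrist11.png [  251   151   135   164 20248]
151 274 306 [ 22 120 125] | 154 269 367 [ 23 179 135] | 157 265 371 [ 23 179 135] | 160 262 374 [ 22 176 136] | 163 258 378 [ 23 179 137] | 166 253 382 [ 24 181 138] | 169 251 385 [ 28 164 221] | 172 252 385 [ 29 163 224] | 175 252 384 [ 28 163 224] | 178 252 384 [ 29 162 225] | 191 253 384 [ 29 163 224] | 211 254 383 [ 29 161 225] | 231 255 381 [ 29 162 224] | 251 257 380 [ 29 162 224] | 271 259 378 [ 23 170 202] | 291 259 377 [ 23 172 199] | 311 260 376 [ 22 174 198] |
```

View pics/v12.png

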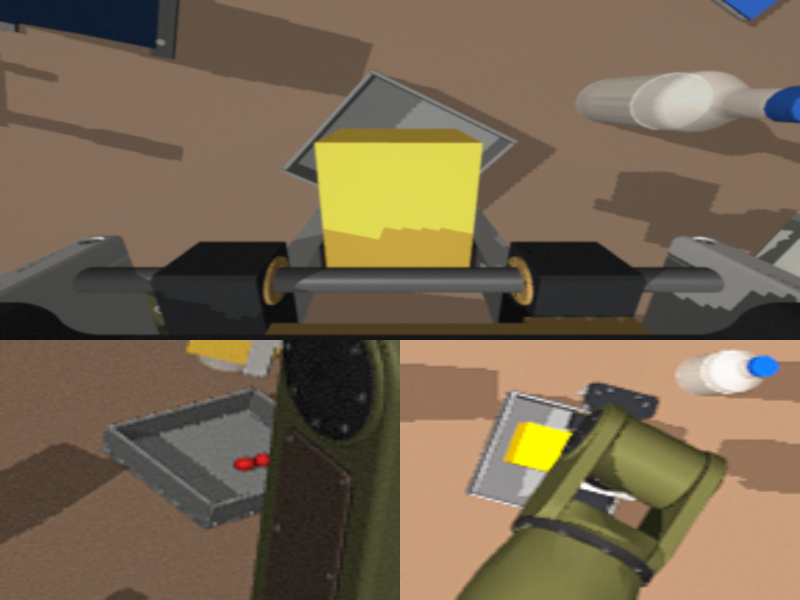

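```bash
python3 -m crank '[{"offset":[0.001,0.003,0],"spin":7},{"offset":[0.002,0.006,0],"spin":14},{"offset":[0.004,0.009,0],"spin":21},{"offset":[0.006,0.012,-0.01],"spin":28},{"offset":[0.008,0.015,-0.02],"spin":35},{"offset":[0.009,0.019,-0.03],"spin":42},{"offset":[0.01,0.023,-0.04],"spin":49},{"offset":[0.01,0.023,-0.05],"spin":56}]'
python3 -m crank '[{"offset":[0,0,-0.015],"spin":0},{"offset":[0,0,-0.035],"spin":0},{"offset":[0,0,-0.055],"spin":0},{"offset":[0,0,-0.075],"spin":0},{"offset":[0,0,-0.095],"spin":0},{"offset":[0,0,-0.11],"spin":0},{"offset":[0,0,-0.112],"spin":0},{"offset":[0,0,-0.112],"spin":0}]' 0 15
```

```text
clock: 23.3
eef_pos: [476.9, -277.7, 157.7]
eef_rot: [3.141, 0.002, 1.259]
wrist_force: [-0.3, 0.8, -1.5]
finger_gap: 53.6
clock: 23.97
eef_pos: [476.6, -277.5, 45.3]
eef_rot: [-3.141, 0.001, 1.26]
wrist_force: [-1.0, -0.4, -0.7]
finger_gap: 53.9
```

```bash
python3 tb.py wrist side
python3 - <<'E'
from m import *
p,K,E=cam('wrist'); save(p,'wrist13.png'); s=manip.read_state(); print(s['eef_pos'],s['eef_rot'],s['wrist_force'])
h=cv2.cvtColor(p['pixels'],cv2.COLOR_RGB2HSV); m=cv2.inRange(h,np.array((15,120,50)),np.array((36,255,255)))
for r in (140,145,150,153,157,161,165,168,171,180,220,260,300): 
    u=np.argwhere(m[r,200:450])[:,0]+200
    if len(u): print(r,u.min(),u.max(),h[r,u[len(u)//2]],end=' | ')
E
```

```text
wrist ([], np.int64(33504), np.int64(13584), np.int64(19468))
side ([], np.int64(1943), np.int64(513), np.int64(459))
[ 477.43951852 -278.01593274   46.96757571] [3.13952492e+00 2.08425907e-03 1.25962830e+00] [-0.13201868 -0.17417496 -1.10275321]
153 270 367 [ 23 177 183] | 157 265 371 [ 23 177 183] | 161 260 377 [ 23 175 187] | 165 254 382 [ 23 176 184] | 168 252 385 [ 26 169 213] | 171 252 385 [ 28 165 223] | 180 252 384 [ 28 165 223] | 220 255 381 [ 28 165 223] | 260 258 379 [ 28 166 223] | 300 259 377 [ 28 166 223] |
```

```bash
python3 -m crank '[{"offset":[0,0,-0.004],"spin":0},{"offset":[0,0,-0.008],"spin":0},{"offset":[0,0,-0.012],"spin":0},{"offset":[0,0,-0.016],"spin":0},{"offset":[0,0,-0.02],"spin":0},{"offset":[0,0,-0.023],"spin":0},{"offset":[0,0,-0.026],"spin":0},{"offset":[0,0,-0.026],"spin":0}]'
cat > tilt.py <<'E'
from m import *
def run():
    p,K,E=cam('wrist'); H=np.array(p['hand_eye'])
    h=cv2.cvtColor(p['pixels'],cv2.COLOR_RGB2HSV); m=cv2.inRange(h,np.array((15,120,50)),np.array((36,255,255)))
    n,l,s,c=cv2.connectedComponentsWithStats(m[:316]); k=1+np.argmax(s[1:,4]); W=[]
    for r in range(s[k][1],316):
        u=np.argwhere(l[r]==k)[:,0]
        if len(u)>60: W.append((r,u.min(),u.max(),h[r,u[len(u)//2],2]))
    W=np.array(W,float); e=np.argmax(W[:,2]-W[:,1])
    def pt(row,w): Z=p['fx']*54/(w+1); return (H@[0,(row-p['cy'])/p['fy']*Z,Z,1])[[0,2]]
    A=W[2]; B=W[e]; C=W[-1]
    for nm,q in(('far',A),('edge',B),('near',C)): print(nm,q,'tool xz',pt(q[0],q[2]-q[1]).round(1))
    # tilt from long face: line fit of tool points
    f=np.array([pt(q[0],q[2]-q[1]) for q in W[e+3:]]); sl=np.polyfit(f[:,0],f[:,1],1)[0]; print('face slope deg (mouth down +):',np.degrees(np.arctan(-sl)).round(1))
    return p
if __name__=='__main__': run()
E
python3 tilt.py; python3 tb.py wrist
```

```text
clock: 24.78
eef_pos: [477.7, -278.9, 21.1]
eef_rot: [3.138, 0.003, 1.259]
wrist_force: [0.9, -3.0, 1.7]
finger_gap: 53.8
far [154. 266. 370. 211.] tool xz [ 65.1 -33.3]
edge [202. 243. 393. 215.] tool xz [ 54.7 -82.6]
near [314. 259. 377. 137.] tool xz [ -2.1 -71.3]
face slope deg (mouth down +): 11.2
wrist ([], np.int64(40972), np.int64(19519), np.int64(20599))
```

```bash
python3 -m crank '[{"offset":[0,0,-0.002],"spin":0},{"offset":[0,0,-0.004],"spin":0},{"offset":[0,0,-0.006],"spin":0},{"offset":[0,0,-0.008],"spin":0},{"offset":[0,0,-0.008],"spin":0},{"offset":[0,0,-0.008],"spin":0},{"offset":[0,0,-0.008],"spin":0},{"offset":[0,0,-0.008],"spin":0}]'
python3 -m crank '[{"offset":[0,0,0],"spin":0},{"offset":[0,0,0.01],"spin":0},{"offset":[0,0,0.025],"spin":0},{"offset":[0,0,0.04],"spin":0},{"offset":[0,0,0.055],"spin":0},{"offset":[0.003,0.009,0.055],"spin":0},{"offset":[-0.003,-0.009,0.055],"spin":0},{"offset":[0,0,0.055],"spin":0}]' 0 30
python3 tilt.py
python3 - <<'E'
from m import *
w=[]
for i in range(4):
    p,K,E=cam('wrist'); w.append(manip.read_state()['wrist_force'])
print(np.mean(w,0).round(2))
E
```

```text
clock: 25.55
eef_pos: [477.6, -278.6, 13.2]
eef_rot: [3.138, 0.003, 1.259]
wrist_force: [-0.2, -3.6, 3.3]
finger_gap: 54.0
clock: 26.22
eef_pos: [477.1, -279.7, 67.9]
eef_rot: [3.139, 0.003, 1.258]
wrist_force: [-0.3, -0.8, -0.6]
finger_gap: 53.9
far [157. 263. 373. 221.] tool xz [ 64.8 -41.6]
edge [225. 239. 397. 220.] tool xz [ 48.7 -89.6]
near [314. 258. 379. 130.] tool xz [  0.1 -73.9]
face slope deg (mouth down +): 18.1
[ 0.07  0.24 -0.24]
```

```bash
python3 -m crank '[{"offset":[0.003,0.009,0.03],"spin":0},{"offset":[-0.003,-0.009,0.06],"spin":0},{"offset":[0.003,0.009,0.09],"spin":0},{"offset":[-0.003,-0.009,0.12],"spin":0},{"offset":[0,0,0.15],"spin":0},{"offset":[0,0,0.18],"spin":0},{"offset":[0,0,0.2],"spin":0},{"offset":[0,0,0.2],"spin":0}]'
python3 tb.py side wrist top
```

```text
clock: 27.13
eef_pos: [478.7, -278.3, 272.1]
eef_rot: [3.133, 0.004, 1.26]
wrist_force: [-0.0, -0.1, -0.6]
finger_gap: 53.8
side ([('red', 28, [415.0, 177.0], [522.0, -362.0]), ('red', 57, [427.0, 197.0], [444.0, -316.0]), ('or', 94, [416.0, 192.0], [482.0, -307.0])], np.int64(1943), np.int64(1421), np.int64(0))
wrist ([], np.int64(9657), np.int64(1929), np.int64(7625))
top ([('red', 25, [411.0, 252.0], [443.0, -304.0])], np.int64(2178), np.int64(1118), np.int64(424))
```

```bash
python3 -m crank '[{"offset":[0.006,0.02,0],"spin":0},{"offset":[0.014,0.045,0],"spin":0},{"offset":[0.023,0.07,0],"spin":0},{"offset":[0.031,0.095,0],"spin":0},{"offset":[0.039,0.12,0],"spin":0},{"offset":[0.048,0.145,0],"spin":0},{"offset":[0.055,0.165,0],"spin":0},{"offset":[0.058,0.175,0],"spin":0}]'
python3 tb.py side top; python3 tilt.py
```

```text
clock: 27.95
eef_pos: [535.5, -100.4, 264.5]
eef_rot: [-3.139, 0.002, 1.262]
wrist_force: [0.4, -0.0, -1.2]
finger_gap: 53.9
side ([('red', 29, [415.0, 177.0], [522.0, -362.0]), ('red', 57, [427.0, 197.0], [444.0, -316.0]), ('or', 95, [416.0, 192.0], [482.0, -307.0])], np.int64(1943), np.int64(1614), np.int64(0))
top ([('red', 25, [427.0, 229.0], [522.0, -361.0]), ('red', 50, [414.0, 252.0], [444.0, -314.0]), ('or', 64, [411.0, 241.0], [483.0, -305.0])], np.int64(2178), np.int64(1616), np.int64(13))
far [156. 263. 374. 212.] tool xz [ 65.5 -42.7]
edge [225. 238. 398. 215.] tool xz [ 49.2 -90.8]
near [314. 257. 379. 128.] tool xz [  0.8 -74.8]
face slope deg (mouth down +): 18.9
```

```bash
python3 -m crank '[{"offset":[-0.015,0,-0.01],"spin":0},{"offset":[-0.035,0.003,-0.03],"spin":0},{"offset":[-0.055,0.005,-0.06],"spin":0},{"offset":[-0.075,0.008,-0.09],"spin":0},{"offset":[-0.095,0.01,-0.12],"spin":0},{"offset":[-0.105,0.01,-0.15],"spin":0},{"offset":[-0.105,0.01,-0.165],"spin":0},{"offset":[-0.105,0.01,-0.165],"spin":0}]'
python3 -m crank '[{"offset":[0,0,0],"spin":0},{"offset":[0,0,0],"spin":0},{"offset":[0,0,0],"spin":0},{"offset":[0,0,0.003],"spin":0},{"offset":[0,0,0],"spin":0},{"offset":[0,0,0.003],"spin":0},{"offset":[0,0,0],"spin":0},{"offset":[0,0,0],"spin":0}]' 0 3
python3 tilt.py
```

```text
clock: 28.77
eef_pos: [427.8, -93.3, 97.5]
eef_rot: [-3.136, 0.002, 1.259]
wrist_force: [-0.3, -0.4, -0.2]
finger_gap: 53.6
clock: 29.43
eef_pos: [427.7, -93.2, 97.3]
eef_rot: [-3.135, 0.002, 1.26]
wrist_force: [-0.2, -0.5, -0.7]
finger_gap: 54.1
far [156. 262. 374. 222.] tool xz [ 65.6 -43.9]
edge [225. 238. 398. 223.] tool xz [ 49.2 -90.8]
near [314. 258. 379. 134.] tool xz [  0.1 -74. ]
face slope deg (mouth down +): 19.2
```

```bash
python3 -m crank '[{"offset":[0,0,0],"spin":7},{"offset":[0,0,0],"spin":14},{"offset":[0,0,0],"spin":21},{"offset":[0,0,0],"spin":28},{"offset":[0,0,0],"spin":35},{"offset":[0,0,0],"spin":42},{"offset":[0,0,0],"spin":49},{"offset":[0,0,0],"spin":55}]' 0 25
python3 -m crank '[{"offset":[0,0,-0.005],"spin":7},{"offset":[0,0,-0.015],"spin":14},{"offset":[0,0,-0.03],"spin":21},{"offset":[0,0,-0.045],"spin":28},{"offset":[0,0,-0.06],"spin":35},{"offset":[0,0,-0.075],"spin":42},{"offset":[0,0,-0.085],"spin":49},{"offset":[0,0,-0.09],"spin":53}]'
python3 tilt.py; python3 -c "
from h import *
print(manip.read_state()['joints'].round(2))"
```

```text
clock: 30.15
eef_pos: [427.7, -93.2, 97.3]
eef_rot: [-3.135, 0.002, 2.226]
wrist_force: [0.4, -0.3, -0.3]
finger_gap: 53.7
clock: 30.82
eef_pos: [427.1, -93.0, 6.0]
eef_rot: [-3.136, 0.001, -3.125]
wrist_force: [1.2, -0.6, 0.5]
finger_gap: 53.9
far [157. 262. 374. 176.] tool xz [ 64. -44.]
edge [226. 238. 398. 196.] tool xz [ 47.6 -90.8]
near [314. 257. 379. 115.] tool xz [ -0.5 -74.7]
face slope deg (mouth down +): 19.2
[-0.29  0.35  2.   -0.01  0.79 -1.88]
```

Release with a narrow opening so the fingers guide the cup as it lies down on its side; then locate it.

```bash
python3 -m crank '[{"offset":[0,0,0],"spin":0},{"offset":[0,0,0],"spin":0},{"offset":[0,0,0],"spin":0},{"offset":[0,0,0],"spin":0},{"offset":[0,0,0],"spin":0},{"offset":[0,0,0],"spin":0},{"offset":[0,0,0],"spin":0},{"offset":[0,0,0],"spin":0}]' 0.66 25
python3 tilt.py; python3 -c "
from m import *
p,K,E=cam('top')
for a,c0,bm in blobs(mask(p,*YEL),40):
    X=back(K,E,c0,54)
    if abs(X[0]-420)<130 and abs(X[1]+80)<130: print(a,c0,X.round(),rect(K,E,bm,54))
"
```

```text
clock: 31.53
eef_pos: [427.0, -93.0, 5.8]
eef_rot: [-3.136, 0.0, -3.123]
wrist_force: [0.0, -1.0, -0.2]
finger_gap: 62.3
far [145. 272. 361. 130.] tool xz [65.9 -7.5]
edge [156. 259. 375. 237.] tool xz [ 65.1 -48.4]
near [285. 266. 365. 201.] tool xz [ -4.7 -46.2]
face slope deg (mouth down +): -0.7
```

```bash
python3 -m crank '[{"offset":[0,0,0],"spin":0},{"offset":[0,0,0.001],"spin":0},{"offset":[-0.008,0,0.002],"spin":0},{"offset":[-0.018,0,0.002],"spin":0},{"offset":[-0.028,0,0.002],"spin":0},{"offset":[-0.038,0,0.002],"spin":0},{"offset":[-0.042,0,0.002],"spin":0},{"offset":[-0.042,0,0.002],"spin":0}]' 0.85 25
python3 -m crank '[{"offset":[0,0,0],"spin":0},{"offset":[0,0,0],"spin":0},{"offset":[0,0,0],"spin":0},{"offset":[0,0,0],"spin":0},{"offset":[0,0,0],"spin":0},{"offset":[0,0,0],"spin":0},{"offset":[0,0,0],"spin":0},{"offset":[0,0,0],"spin":0}]' 0 25
python3 -m crank '[{"offset":[0,0,0],"spin":0},{"offset":[0,0,0.02],"spin":0},{"offset":[0,0,0.05],"spin":0},{"offset":[0,0,0.08],"spin":0},{"offset":[0,0,0.11],"spin":0},{"offset":[0,0,0.14],"spin":0},{"offset":[0,0,0.17],"spin":0},{"offset":[0,0,0.18],"spin":0}]'
python3 tilt.py; python3 tb.py top
```

```text
clock: 32.3
eef_pos: [384.1, -92.9, 7.8]
eef_rot: [-3.136, -0.0, -3.123]
wrist_force: [-0.5, -0.9, 0.1]
finger_gap: 79.9
clock: 32.97
eef_pos: [384.2, -92.9, 7.9]
eef_rot: [-3.136, 0.0, -3.123]
wrist_force: [0.9, 0.1, 0.7]
finger_gap: 54.1
clock: 33.63
eef_pos: [385.2, -93.2, 191.5]
eef_rot: [-3.134, 0.005, -3.123]
wrist_force: [0.3, -0.3, 0.5]
finger_gap: 54.1
far [208. 279. 358. 126.] tool xz [23.   1.8]
edge [238. 266. 371. 201.] tool xz [ 23.2 -46.9]
near [314. 269. 365. 125.] tool xz [-22.9 -46.8]
face slope deg (mouth down +): -1.2
top ([('red', 24, [427.0, 229.0], [522.0, -360.0]), ('red', 50, [414.0, 252.0], [444.0, -314.0]), ('or', 64, [411.0, 241.0], [482.0, -305.0])], np.int64(2178), np.int64(1981), np.int64(13))
```

```bash
python3 -m crank '[{"offset":[0.015,0.018,0.005],"spin":0},{"offset":[0.034,0.038,0.005],"spin":0},{"offset":[0.054,0.06,0.005],"spin":0},{"offset":[0.074,0.082,0.005],"spin":0},{"offset":[0.094,0.104,0.003],"spin":0},{"offset":[0.112,0.122,0],"spin":0},{"offset":[0.124,0.133,-0.01],"spin":0},{"offset":[0.124,0.133,-0.01],"spin":0}]'
python3 -m crank '[{"offset":[0,0,-0.01],"spin":0},{"offset":[0,0,-0.019],"spin":0},{"offset":[-0.003,0,-0.0245],"spin":0},{"offset":[-0.0056,0,-0.0303],"spin":0},{"offset":[-0.0072,0,-0.0365],"spin":0},{"offset":[-0.0081,0,-0.0426],"spin":0},{"offset":[-0.008,0,-0.049],"spin":0},{"offset":[-0.0074,0,-0.0552],"spin":0}]'
python3 tilt.py
```

```text
clock: 34.4
eef_pos: [508.7, 41.7, 174.4]
eef_rot: [-3.135, -0.003, -3.121]
wrist_force: [-0.4, 0.5, -1.4]
finger_gap: 53.9
clock: 35.07
eef_pos: [500.6, 41.5, 118.5]
eef_rot: [-3.136, -0.003, -3.122]
wrist_force: [-6.8, 2.4, 12.6]
finger_gap: 54.2
far [214. 266. 370. 209.] tool xz [ 34.4 -42.1]
edge [304. 259. 377. 217.] tool xz [  1.1 -69.9]
near [314. 260. 376. 127.] tool xz [ -4.8 -69.3]
face slope deg (mouth down +): 8.5
```

```bash
cat > fit.py <<'E'
from m import *
from scipy.optimize import minimize
def fit(p,rmax=312,th0=range(0,121,10)):
    H=np.linalg.inv(np.array(p['hand_eye'])); K=np.array([[p['fx'],0,p['cx']],[0,p['fy'],p['cy']],[0,0,1.]])
    h=cv2.cvtColor(p['pixels'],cv2.COLOR_RGB2HSV); m=cv2.inRange(h,np.array((15,110,35)),np.array((36,255,255)))
    n,l,s,c=cv2.connectedComponentsWithStats(m[:rmax]); k=1+np.argmax(s[1:,4]); hh=cv2.convexHull(np.argwhere(l==k)[:,::-1].astype(np.int32))
    g=np.zeros((400,640),np.uint8); cv2.fillConvexPoly(g,hh,1)
    def model(q):
        th,a,t=np.radians(q[0]),q[1],q[2]   # pivot at distance a from base, t from back face; grasp point at tool (0,0,-18.8)
        u=np.array([-np.sin(th),0,-np.cos(th)]); nn=np.array([-np.cos(th),0,np.sin(th)])
        P=[np.array([0,0,-18.8])+(A-a)*u+(T-t)*nn+np.array([0,y,0]) for A in(0,70) for T in(0,54) for y in(-27,27)]
        X=(H[:3,:3]@np.array(P).T).T+H[:3,3]; U=(K@X.T).T; U=U[:,:2]/U[:,2:]
        b=np.zeros((1600,2560),np.uint8); cv2.fillConvexPoly(b,cv2.convexHull((U*4+1.5).round().astype(np.int32)),1)
        b=cv2.resize(b,(640,400),interpolation=cv2.INTER_AREA); b[rmax:]=0; return b
    f=lambda q:-((model(q)&g).sum()/max(1,(model(q)|g).sum()))
    R=[]
    for t0 in th0:
        for a,t in((23,27),(10,40),(50,27)):
            r=minimize(f,[t0,a,t],method='Nelder-Mead',options=dict(initial_simplex=[[t0,a,t],[t0+8,a,t],[t0,a+8,t],[t0,a,t+8]],maxiter=90)); R.append((r.fun,*r.x))
    R.sort(); return R
if __name__=='__main__':
    p,K,E=cam('wrist'); s=manip.read_state(); print(s['eef_pos'].round(1),s['wrist_force'].round(1))
    for r in fit(p)[:5]: print(np.round(r,3))
E
python3 fit.py
```

```text
[500.3  41.4 117.7] [-0.9  1.   1.8]
[-0.984 54.693 15.341 40.93 ]
[-0.984 53.862 14.797 41.189]
[-0.984 46.917 11.075 39.391]
[-0.984 45.908 10.874 39.085]
[-0.984 49.71  12.417 40.135]
```

```bash
python3 -m crank '[{"offset":[-0.001,0,-0.006],"spin":0},{"offset":[0.0013,0,-0.01],"spin":0},{"offset":[0.0056,0,-0.0164],"spin":0},{"offset":[0.01,0,-0.0214],"spin":0},{"offset":[0.0158,0,-0.0263],"spin":0},{"offset":[0.0215,0,-0.03],"spin":0},{"offset":[0.0274,0,-0.033],"spin":0},{"offset":[0.0274,0,-0.033],"spin":0}]' 0 10
python3 fit.py
```

```text
clock: 35.83
eef_pos: [527.0, 41.2, 82.6]
eef_rot: [-3.136, -0.008, -3.122]
wrist_force: [-0.1, 0.9, -0.6]
finger_gap: 53.9
[527.   41.1  83.1] [ 0.3 -0.5 -0.4]
[-0.984 10.663  9.381 43.561]
[-0.984 12.893  8.808 44.539]
[-0.984 11.621  9.35  43.819]
[-0.984 12.657  9.385 44.346]
[-0.984 12.362  8.264 44.345]
```

```bash
python3 -m crank '[{"offset":[0.003,0,0],"spin":0},{"offset":[0.006,0,0],"spin":0},{"offset":[0.009,0,0],"spin":0},{"offset":[0.009,0,0],"spin":0},{"offset":[0.004,0,0],"spin":0},{"offset":[-0.006,0,0],"spin":0},{"offset":[-0.02,0,0],"spin":0},{"offset":[-0.04,0,0],"spin":0}]' 0 15
python3 fit.py
```

```text
clock: 36.55
eef_pos: [486.8, 40.8, 82.9]
eef_rot: [-3.135, -0.006, -3.122]
wrist_force: [0.3, 0.4, -0.8]
finger_gap: 54.0
[483.4  41.   82.5] [ 0.8 -0.1 -1.6]
[-0.985  6.519  9.986 45.988]
[-0.984  6.984  9.42  46.358]
[-0.984  5.959  9.472 46.416]
[-0.984  6.039  9.431 46.141]
[-0.984  5.794  7.606 46.659]
```

```bash
python3 -m crank '[{"offset":[-0.01,-0.015,0],"spin":0},{"offset":[-0.02,-0.035,0],"spin":0},{"offset":[-0.03,-0.06,-0.01],"spin":0},{"offset":[-0.04,-0.085,-0.03],"spin":0},{"offset":[-0.045,-0.1,-0.05],"spin":0},{"offset":[-0.045,-0.1,-0.065],"spin":0},{"offset":[-0.045,-0.1,-0.075],"spin":0},{"offset":[-0.045,-0.1,-0.0785],"spin":0}]'
python3 -m crank '[{"offset":[0,0,-0.001],"spin":0},{"offset":[0,0,-0.001],"spin":0},{"offset":[0,0,-0.001],"spin":0},{"offset":[0,0,-0.001],"spin":0},{"offset":[0,0,-0.001],"spin":0},{"offset":[0,0,-0.001],"spin":0},{"offset":[0,0,-0.001],"spin":0},{"offset":[0,0,-0.001],"spin":0}]' 0 3
python3 fit.py
```

```text
clock: 37.27
eef_pos: [437.7, -59.0, 2.9]
eef_rot: [-3.136, -0.01, -3.122]
wrist_force: [-0.8, -0.4, -0.1]
finger_gap: 53.8
clock: 37.93
eef_pos: [437.8, -59.0, 2.0]
eef_rot: [-3.136, -0.01, -3.122]
wrist_force: [0.4, 0.4, -1.5]
finger_gap: 54.4
[437.8 -59.    2. ] [-0.1  0.5 -1.1]
[-0.987  6.344  9.589 46.108]
[-0.986  6.171  9.865 45.99 ]
[-0.986  6.919  8.395 46.566]
[-0.986  6.123  8.012 46.614]
[-0.986  6.896  8.741 46.748]
```

Now open fully (cup drops about 11 mm, near upright), wait, and check.

```bash
python3 -m crank '[{"offset":[0,0,0],"spin":0},{"offset":[0,0,0],"spin":0},{"offset":[0,0,0],"spin":0},{"offset":[0,0,0],"spin":0},{"offset":[0,0,0],"spin":0},{"offset":[0,0,0],"spin":0},{"offset":[0,0,0],"spin":0},{"offset":[0,0,0],"spin":0}]' 0.95 10
python3 fit.py
```

```text
clock: 38.65
eef_pos: [437.8, -59.0, 2.0]
eef_rot: [-3.136, -0.01, -3.122]
wrist_force: [0.1, -0.6, 0.0]
finger_gap: 88.9
[437.8 -59.    2. ] [-0.1 -0.5 -0.1]
[-0.979 -0.23  18.998 48.128]
[-0.979 -0.251 19.029 48.252]
[-0.979 -0.691 19.228 48.306]
[-0.979 -0.558 17.991 48.476]
[-0.979  0.623 19.139 48.217]
```

```bash
python3 -m crank '[{"offset":[0,0,0.01],"spin":0},{"offset":[0,0,0.03],"spin":0},{"offset":[0,0,0.06],"spin":0},{"offset":[0,0,0.1],"spin":0},{"offset":[0,0,0.14],"spin":0},{"offset":[0,0,0.18],"spin":0},{"offset":[0,0,0.21],"spin":0},{"offset":[0,0,0.23],"spin":0}]' 1
python3 -m crank '[{"offset":[-0.01,-0.02,0],"spin":0},{"offset":[-0.03,-0.05,0],"spin":0},{"offset":[-0.05,-0.08,0],"spin":0},{"offset":[-0.07,-0.1,0],"spin":0},{"offset":[-0.08,-0.12,0],"spin":0},{"offset":[-0.09,-0.14,0],"spin":0},{"offset":[-0.09,-0.15,0],"spin":0},{"offset":[-0.09,-0.15,0],"spin":0}]'
python3 tb.py side top
python3 - <<'E'
from m import *
p,K,E=cam('top'); save(p,'topend.png')
def near(X,a,b,r): return abs(X[0]-a)<r and abs(X[1]-b)<r
for a,c0,bm in blobs(mask(p,*YEL),40):
    X=back(K,E,c0,70)
    if near(X,430,-60,90): print('cup',a,rect(K,E,bm,70))
for a,c0,bm in blobs(mask(p,*RED),30): print('red',a,back(K,E,c0,155).round())
for o in('cup_mid','bottle_mid','jar_mid','screwdriver_mid','pusher_grip'):
    for d in manip.search_frame(p,o)[:3]: print(o,round(d['conf'],2),np.round(d['location']))
p,K,E=cam('side'); save(p,'sideend.png')
for a,c0,bm in blobs(mask(p,*RED),20): print('side red',a,c0.round())
for a,c0,bm in blobs(mask(p,*YEL),60):
    v,u=np.argwhere(bm).T
    if near(back(K,E,c0,35),430,-60,90): print('side cup px',u.min(),u.max(),v.min(),v.max())
print('pred cup',[proj(K,E,(419+i,-60+j,z)).round() for i,j,z in((-27,-27,70),(-27,27,0),(27,27,70),(27,-27,70),(-27,27,70),(27,27,0))])
print(manip.read_state()['eef_pos'],manip.read_state()['wrist_force'])
E
```

```text
clock: 39.37
eef_pos: [438.0, -59.0, 236.3]
eef_rot: [-3.135, -0.006, -3.122]
wrist_force: [0.4, 0.3, -0.1]
finger_gap: 93.9
clock: 40.03
eef_pos: [347.8, -210.2, 236.8]
eef_rot: [-3.134, -0.005, -3.125]
wrist_force: [-0.1, -0.1, 0.7]
finger_gap: 94.0
side ([('red', 31, [416.0, 177.0], [521.0, -363.0]), ('red', 57, [427.0, 197.0], [444.0, -316.0]), ('or', 96, [416.0, 192.0], [482.0, -307.0])], np.int64(1943), np.int64(1739), np.int64(0))
top ([('red', 24, [427.0, 229.0], [522.0, -360.0]), ('red', 50, [414.0, 252.0], [444.0, -314.0]), ('or', 65, [411.0, 241.0], [483.0, -305.0])], np.int64(2178), np.int64(1980), np.int64(13))
cup 317 ((418.43212890625, -58.62872314453125), (55.972354888916016, 55.38349533081055), 89.39726257324219)
red 49 [ 450. -281.  155.]
red 77 [415. 148. 155.]
cup_mid 0.59 [416. -59.   6.]
cup_mid 0.44 [828.  31.  23.]
bottle_mid 0.74 [ 596. -477.  133.]
jar_mid 0.93 [589. 442.  89.]
jar_mid 0.29 [444. 146.  11.]
jar_mid 0.28 [592.  40. 150.]
screwdriver_mid 0.62 [826.  32.  23.]
pusher_grip 0.92 [653. 252.  11.]
pusher_grip 0.72 [427. 421.   8.]
pusher_grip 0.65 [447. 149.  12.]
side red 30 [415. 176.]
side red 56 [428. 197.]
side red 183 [337. 276.]
side cup px 371 399 229 260
pred cup [array([399., 239.]), array([385., 265.]), array([372., 240.]), array([384., 228.]), array([387., 251.]), array([370., 254.])]
[ 348.2275654  -208.58711866  236.24280375] [-0.77079021  0.00212273  0.76961026]
```

```bash
python3 -c "
from cell import manip
print(manip.sign_off())"
```

```text
the job is handed in; nothing more can be done
None
```

I handed the job in at about 40 s of the 72 s; `sign_off` gave no verdict, so the results below are my own checks.

**What I did**
- I picked up the red-handled pusher, put its pin under the dock and raised the cup, with the foot ending against the dock's underside (11 N extra force). I then stood the pusher upright at about (415, 148) mm.
- The moves allow no tool tilt, so I tipped the cup by levering it on the tray wall. The first pour slipped in the pads at a 6 N grip and stopped near level, with only two balls seen out. A second lever took it to about 108° and emptied it.
- To stand the cup up again, I laid it on its side on the bench, regripped it and turned it against the dock's front top edge. I released it about 11 mm above the bench.

**Last checks**
- **Balls:** the colour areas in the top and side views fit three red and three orange balls in the tray. The touching ones merged into single blobs, so the count comes from area.
- **Cup:** it stands at about (418, -59) mm. The fit before I let the gripper rise gave about 0° tilt, with the base within 2 mm of the bench.
- **Pusher:** its red grip shows at the spot where I released it, as expected if it is upright. The pin is about 145 mm from the dock's centre.
- **Bottle, jar and screwdriver:** all were found within about 4 mm of their starting places.
- **Robot:** the open gripper was clear of everything at hand-in.

The earlier wrist-force readings were too noisy to count balls, so I relied on the pictures for that. I had used all 12 picture views, so the final state was checked by measurement only.

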